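# Unstack the solar-lamp kit onto its kitting plates

### The job

The five parts of a solar lamp lie in two piles. Take the piles apart and lay each part, right way up, gently on the kitting plate that shows its own silhouette in its own colour, centred and squarely lined up inside the silhouette (either way round is fine). Never tip a part over; at the end all five lie at rest on their own plates.

Things in the scene. Friction and masses are not known exactly. Their poses are not given: they have to be found in the camera images.
- housing: Lilac lamp housing, a loose flat-topped box: 88 mm along its x, 58 mm along its y, 34 mm high, about 0.2 kg. It lies on the table at the bottom of the taller pile, of three parts. Origin: centre of its underside; z up. On it lies either the battery or the LED head, and on that the switch.
- controller: Black charge controller with a row of red and brass terminals, a loose flat-topped box: 88 mm along its x, 58 mm along its y, 34 mm high, about 0.3 kg. It lies on the table at the bottom of the lower pile, of two parts. Origin: centre of its underside; z up. On it lies the LED head or the battery, whichever is not in the other pile.
- battery: Green battery pack with a pale band, a loose flat-topped box: 66 mm along its x, 46 mm along its y, 26 mm high, about 0.18 kg. In the middle of the taller pile or on top of the lower one. Origin: centre of its underside; z up.
- led_head: Cream round LED head with pale dots for the LEDs on top, a loose flat disc of 58 mm diameter, 26 mm high, about 0.12 kg. In the middle of the taller pile or on top of the lower one. Origin: centre of its underside; z up. Its turn about z does not matter.
- switch: Yellow switch module with a red and black rocker on top, a loose box: 40 mm along its x, 28 mm along its y, 22 mm high, about 0.05 kg. On top of the taller pile at the start, its underside 60 mm above the table and its top at 82 mm. Origin: centre of its underside; z up.
- plate_lilac: Fixed flat grey kitting plate, 110 mm along its x by 80 mm along its y, 6 mm thick; its whole top is flat, at 6 mm. Printed at its centre is a lilac rectangle, 102 by 72 mm (long side along x), the place of the lilac housing. Origin: centre of its underside, at table height; z up.
- plate_black: Fixed flat grey kitting plate, 110 mm along its x by 80 mm along its y, 6 mm thick; its whole top is flat, at 6 mm. Printed at its centre is a black rectangle, 102 by 72 mm (long side along x), the place of the black charge controller. Origin: centre of its underside, at table height; z up.
- plate_green: Fixed flat grey kitting plate, 110 mm along its x by 80 mm along its y, 6 mm thick; its whole top is flat, at 6 mm. Printed at its centre is a green rectangle, 80 by 60 mm (long side along x), the place of the green battery pack. Origin: centre of its underside, at table height; z up.
- plate_round: Fixed flat grey kitting plate, 110 mm along its x by 80 mm along its y, 6 mm thick; its whole top is flat, at 6 mm. Printed at its centre is a cream disc of 72 mm diameter, the place of the round LED head. Origin: centre of its underside, at table height; z up.
- plate_yellow: Fixed flat grey kitting plate, 110 mm along its x by 80 mm along its y, 6 mm thick; its whole top is flat, at 6 mm. Printed at its centre is a small yellow rectangle, 54 by 42 mm (long side along x), the place of the yellow switch module. Origin: centre of its underside, at table height; z up.
Things that resemble listed ones, but are neither listed nor needed, are in the scene too. Leave any orange or pink look-alike of the controller alone.

How it is judged:
By the outcome, as a careful person would: the job done as asked, in the order asked, and still so for the second after the job is handed in, with the robot touching nothing.
It also fails if it takes over 128 s, if anything falls off the work surface, if the arm or the gripper's body presses on something with over 40 N, if the wrist force passes 120 N, or if a joint passes its speed limit or range.

### The arm

A 6-joint arm with a two-finger parallel gripper is mounted at the origin on the work surface. World frame = base frame: x ahead of the robot, y to its left, z up, the work surface at z = 0. Lengths are in m, angles in rad, forces in N, time in s.
With the tool pointing down it reaches from about 0.275 to 0.825 m from the base axis. Payload 4.9 kg.
Tool frame: the origin (TCP) lies at the very end of the fingers, on their centre line; the grasp point (between the pads) lies env.tcp_to_grasp behind it (env.tcp_to_grasp is the distance from the TCP to the grasp point, in m); z points along the fingers, y is the line along which they close (so a half turn about z gives the same grasp; the last joint's range is limited). The gripper opens to 85 mm and grips with 20 to 120 N. Pads are 22 mm wide; open, the fingers measure 114 mm over their backs; the gripper's body (76 mm by 85 mm) begins 54 mm behind the grasp point. The pads swing forward as they close: fully open they stand 13 mm farther back than shut.
Start: joints at [-0.134, 0.326, -0.193, 1.052, 0, 1.437], TCP at [0.55, 0, 0.231] pointing down, gripper open.
Joint ranges: [-2.65, 2.65], [-0.97, 1.79], [-1.3, 1.35], [-1.93, 2.1], [-1.47, 1.37], [-3.14, 3.14]. Speed limits (rad/s): [2.57, 2.57, 3.14, 3.14, 3.14, 3.14].

### API

Orientations are given as a unit quaternion [w, x, y, z].
In Python, from station import env gives the robot as it stands.
- The arm moves only by the tool drive_tool, never from a script. Its argument "commands" is a list of rows, each an object of numbers: "dx", "dy", "dz": the shift along the tool's x, y, z normalised to -1 to 1, where 1 is 0.03 m; "wx", "wy", "wz": the turn, a rotation vector about the tool's x, y, z normalised to -1 to 1, where 1 is 4 degrees; "claw": the finger opening in mm, from 0 to 85.4. In form: [{"dx": .., "dy": .., "dz": .., "wx": .., "wy": .., "wz": .., "claw": ..}, ...]. A call has 1 to 8 rows; each row shifts and turns the commanded pose from where the row before left it, along the tool's axes as they then stand; what a row does not reach is not made up. A row lasts 1/10 s, in which the tool goes at most 50 mm and 8.59 degrees, less where a joint would pass 70% of its speed; a pose out of reach is approached as far as the arm can. A call with a number of a shift or a turn outside -1 to 1 is refused whole. A call with a gripper value outside its range is refused whole. The fingers move at their own pace and stop on an object; the grip force is fixed at half the most. Time passes only in rows, so rows that do not move let the fingers close. It gives the time, the measured TCP pose, the force, the opening and the grip force at its end, in the units of the state.
- env.get_state(): the state, without advancing time (a new reading comes with each control period).
- env.get_image(name): name is "scene" or "side" or "wrist"; returns the picture (384x512x3 uint8, red, green, blue); there is no depth.
- env.camera_info(name): a dict with "fx", "fy", "cx", "cy" (pixels), "rvec" (rotation vector, rad) and "tvec" (3), from world to camera coordinates, as OpenCV has them; the wrist camera has in their place "hand_eye" (4x4, takes a point from camera to tool coordinates, whose origin is the TCP and whose axes are the flange's). Camera axes: x right, y down, z forward; pixel columns grow to the right and rows downward; lengths in m; the calibration is good to about 2 mm. A picture is of the moment at which its call begins: read the wrist's pose just before it. camera_info takes no time and is no camera call.
- env.finish_job(): hands the job in; it is judged then, once.
The state is a dict: "t": time; "qpos": joint angles; "joint_vel": joint speeds; "joint_efforts": joint torques, N m; "ee_pos": TCP position; "eef_rot": TCP orientation; "wrist_force": force on the tool from outside, world axes, zero at the start; "ft_torque": the same for the moment, N m; "grip_width": finger opening in m; "grasp_force": force on a finger pad.
Only numpy, scipy, OpenCV 4.12 (cv2) and the standard library are available. Lean on these libraries where they do the work, as an engineer would, in place of code of your own. Each camera call takes 0.05 s, during which the arm holds its last target. There are 200 camera calls.

## Working session

There is one attempt and no reset: what is moved stays moved. The work goes in short steps, Python scripts to look and compute and a tool call to move; the robot and the scene stay as the last step left them, time stands still between calls to the robot, and variables do not carry over. Pictures are saved under pics/ and viewed, at most 14 in all, crops included, and the job is handed in when it is done.

Besides the shell and the picture viewer there is one more tool, called after ">>>" in YAML: its name, and indented under it one key for each argument. drive_tool: Moves the arm, as the interface text tells. Its arguments: {"type":"object","properties":{"commands":{"type":"array"}},"required":["commands"]}

```bash
mkdir -p pics; ls; python3 - <<'E'
from station import env
import cv2, numpy as np
s=env.get_state();print(s, env.tcp_to_grasp)
for n in ("scene","side","wrist"):
    print(n,env.camera_info(n)); cv2.imwrite(f"pics/{n}0.png",env.get_image(n)[:,:,::-1])
a=[cv2.imread(f"pics/{n}0.png") for n in ("scene","side")]
E
```

```text
pics
{'t': 0.0, 'qpos': array([-1.34193257e-01,  3.26927490e-01, -1.93631395e-01,  1.05201547e+00,
        1.31050004e-05,  1.43659761e+00]), 'joint_vel': array([-0.00122451, -0.00104422,  0.00013635,  0.00131341, -0.00081936,
        0.00133124]), 'joint_efforts': array([-1.24197268e-03, -4.43398941e+01,  2.62443137e+01,  1.56443648e-02,
       -1.97191571e-04, -6.55614656e-06]), 'ee_pos': array([5.49387288e-01, 1.01894629e-04, 2.30492747e-01]), 'eef_rot': array([-7.11052487e-04,  7.07104575e-01,  7.07108429e-01, -5.33656828e-04]), 'wrist_force': array([-0.26888796, -1.13685935,  0.38116395]), 'ft_torque': array([0.02973628, 0.03235506, 0.00118903]), 'grasp_force': 0.0, 'grip_width': 0.08535071421963934} 0.0187
scene {'fx': 472.7798457679716, 'fy': 472.7798457679716, 'cx': 256.03044783163966, 'cy': 193.7649541048773, 'rvec': array([ 1.80543119,  1.80350669, -0.68409239]), 'tvec': array([-0.0235592 , -0.27774661,  1.52183929])}
side {'fx': 358.116304422568, 'fy': 358.116304422568, 'cx': 253.69797121946917, 'cy': 201.50960094106307, 'rvec': array([ 2.35698146, -0.45210942,  0.18498726]), 'tvec': array([-0.37029799,  0.18125341,  0.87929009])}
wrist {'fx': 318.4266863502432, 'fy': 318.4266863502432, 'cx': 254.44894895520156, 'cy': 193.22624352220043, 'hand_eye': array([[-8.51767306e-04, -9.46072808e-01, -3.23952953e-01,
         8.36662512e-02],
       [ 9.99999333e-01, -5.52971074e-04, -1.01439372e-03,
        -2.26679766e-04],
       [ 7.80553702e-04, -3.23953601e-01,  9.46072648e-01,
        -1.43192832e-01],
       [ 0.00000000e+00,  0.00000000e+00,  0.00000000e+00,
         1.00000000e+00]])}
```

View pics/scene0.png

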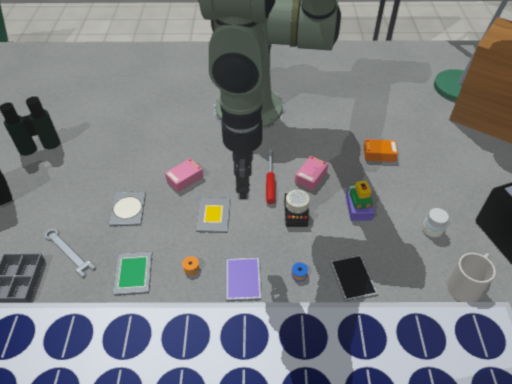

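View pics/side0.png

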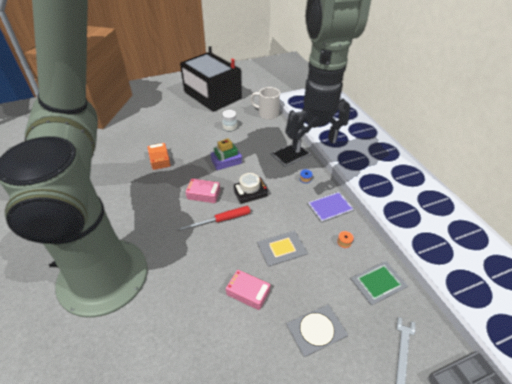

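View pics/wrist0.png

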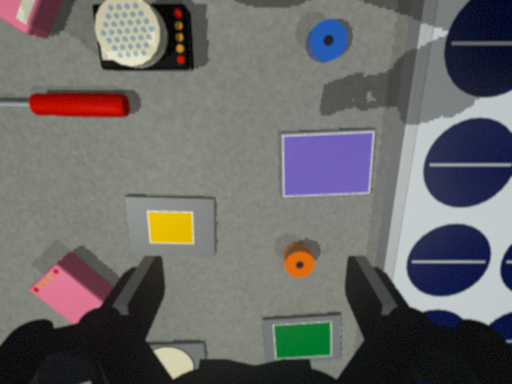

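```bash
cat > h.py <<'E'
from station import env
import cv2, numpy as np
from scipy.spatial.transform import Rotation as R
def cam(name, s=None):
    c=env.camera_info(name); K=np.array([[c['fx'],0,c['cx']],[0,c['fy'],c['cy']],[0,0,1]])
    if name=='wrist':
        q=s['eef_rot']; T=np.eye(4); T[:3,:3]=R.from_quat([q[1],q[2],q[3],q[0]]).as_matrix(); T[:3,3]=s['ee_pos']
        T=T@c['hand_eye']; return K,T[:3,:3],T[:3,3]
    Rm=cv2.Rodrigues(c['rvec'])[0]; return K,Rm.T,-Rm.T@c['tvec']
def ray(C,uv,z):
    K,Rm,p=C; uv=np.atleast_2d(uv).astype(float)
    d=np.c_[uv,np.ones(len(uv))]@np.linalg.inv(K).T@Rm.T
    return (p+d*((z-p[2])/d[:,2])[:,None])[:,:2]
def rgb2hsv(im): return cv2.cvtColor(im,cv2.COLOR_RGB2HSV)
def blobs(im,lo,hi,amin=60):
    m=cv2.inRange(rgb2hsv(im),np.array(lo),np.array(hi))
    m=cv2.morphologyEx(m,cv2.MORPH_CLOSE,np.ones((3,3)))
    cs,_=cv2.findContours(m,cv2.RETR_EXTERNAL,cv2.CHAIN_APPROX_NONE)
    return [c[:,0] for c in cs if cv2.contourArea(c)>amin]
def rect(C,c,z):
    """min-area rectangle of contour on plane z: centre, long, short (mm), yaw deg of the long side"""
    w=ray(C,c,z); (x,y),(a,b),t=cv2.minAreaRect((w*1000).astype(np.float32))
    if a<b: a,b,t=b,a,t+90
    return np.round([x,y,a,b,(t+90)%180-90],1)
COL=dict(lilac=((118,70,60),(140,255,255)),green=((55,120,40),(85,255,255)),yellow=((20,150,90),(32,255,255)),
 cream=((15,15,170),(35,90,255)),black=((0,0,0),(180,255,50)))
def shot(name,tag):
    s=env.get_state(); im=env.get_image(name); cv2.imwrite(f'pics/{tag}.png',im[:,:,::-1]); return im,cam(name,s)
E
python3 - <<'E'
from h import *
s=env.get_state()
for n in ('scene','wrist'):
    im=cv2.imread(f'pics/{n}0.png')[:,:,::-1].copy(); C=cam(n,s)
    for k,(lo,hi) in COL.items():
        for c in blobs(im,lo,hi):
            r=rect(C,c,.006); 
            if r[2]<140: print(n,k,c.mean(0).round(),r)
im=cv2.imread('pics/scene0.png')[140:240,260:410]
cv2.imwrite('pics/crop1.png',cv2.resize(im,None,fx=5,fy=5,interpolation=cv2.INTER_CUBIC))
E
```

```text
scene lilac [243. 278.] [633.2  -5.5  98.8  66.4   2.2]
scene lilac [357. 208.] [409.5 296.9 110.6  65.9   1.5]
scene green [132. 272.] [ 617.4 -266.7   75.6   55.8    4.7]
scene green [360. 200.] [389.4 303.1  65.9  50.9   6.9]
scene yellow [213. 213.] [ 4.404e+02 -8.820e+01  4.670e+01  3.850e+01 -2.000e-01]
scene yellow [363. 189.] [ 3.582e+02  3.129e+02  5.810e+01  3.780e+01 -2.000e-01]
scene black [353. 277.] [631.3 249.6  97.1  67.5  12.9]
scene black [296. 218.] [457.4 127.6  55.2  54.7  -4. ]
scene black [  3. 189.] [ 345.6 -661.3  126.7   27.9   19.7]
wrist lilac [466. 188.] [804.9 -35.3  52.4  24.2 -53.6]
wrist lilac [327. 164.] [634.4  -6.7 100.9  70.9   2.5]
wrist lilac [499. 144.] [828.3  20.   31.1  21.3   7.2]
wrist lilac [460. 138.] [783.6  25.8  36.4  30.3  27.6]
wrist green [302. 340.] [ 617.8 -267.7   77.5   57.2    4.6]
wrist yellow [170. 227.] [442.2 -87.9  52.4  40.1  -1.7]
wrist cream [174. 360.] [ 430.5 -304.2   57.7   41.7  -65.9]
wrist cream [126.  31.] [ 4.161e+02  1.339e+02  6.560e+01  6.110e+01 -1.000e-01]
wrist cream [25. 10.] [314.5 156.8  24.2   9.8  56.8]
wrist black [157.  48.] [ 4.338e+02  1.306e+02  9.900e+01  6.240e+01 -1.000e-01]
wrist black [482.  45.] [784.8 118.2  97.8  67.7 -75.5]
```

View pics/crop1.png

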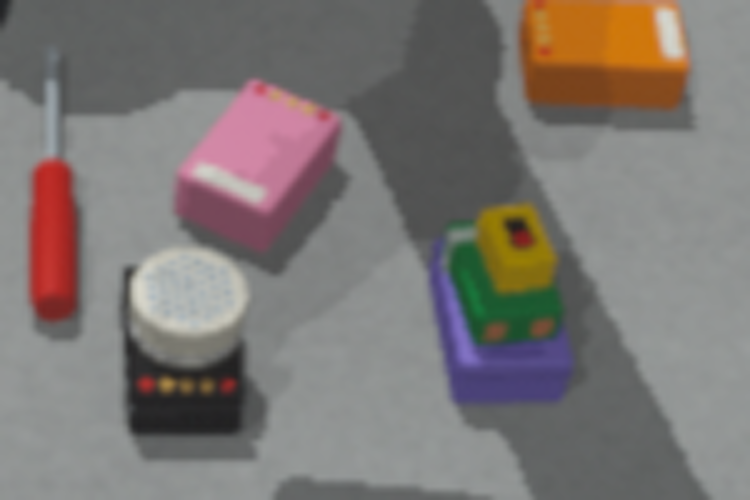

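The crop shows the two real piles. The black controller with the cream LED head is at scene px (296,208). The lilac/green/yellow stack is at (360,205). The pink boxes at (312,172) and (184,174) and the orange one at (380,150) are look-alikes to leave alone, because only the black box has the black body with the terminal row. Next I'll view both piles with the wrist camera.

>>> drive_tool:
  commands:
    - {"dx":1,"dy":-0.2}
    - {"dx":1,"dy":-0.2}
    - {"dx":1,"dy":-0.2}
    - {"dx":1,"dy":-0.2}
    - {"dx":1,"dy":-0.2}
    - {"dx":1,"dy":-0.2}
    - {"dx":1,"dy":-0.2}
    - {"dx":1,"dy":-0.2}

```text
schema error: expected keys dx, dy, dz, wx, wy, wz, claw
```

>>> drive_tool:
  commands:
    - {}
    - {}
    - {}

```text
schema error: expected keys dx, dy, dz, wx, wy, wz, claw
```

```bash
python3 - <<'E'
from h import *
im,C=shot('wrist','w1')
for k,(lo,hi) in COL.items():
    for c in blobs(im,lo,hi):
        for z in {'lilac':(.034,.006),'green':(.06,),'yellow':(.082,.006),'cream':(.06,),'black':(.034,.006)}[k]:
            print(k,c.mean(0).round(),z,rect(C,c,z))
E
```

```text
lilac [496. 146.] 0.034 [808.4  21.6  23.8  17.4 -35.8]
lilac [496. 146.] 0.006 [829.7  16.5  25.8  18.8 -35.8]
lilac [327. 164.] 0.034 [6.278e+02 3.000e-01 9.320e+01 6.540e+01 2.500e+00]
lilac [327. 164.] 0.006 [634.3  -6.6 100.9  70.8   2.5]
green [302. 340.] 0.06 [ 607.7 -216.1   66.2   48.8    4.6]
yellow [170. 227.] 0.082 [464.2 -52.4  41.5  31.8  -1.7]
yellow [170. 227.] 0.006 [442.  -87.9  52.4  40.1  -1.7]
cream [174. 360.] 0.06 [ 448.  -247.3   49.3   35.6  -65.9]
cream [170. 227.] 0.06 [457.7 -62.4  49.7  39.7  -1.6]
cream [126.  31.] 0.06 [ 4.356e+02  1.266e+02  5.610e+01  5.210e+01 -1.000e-01]
cream [25.  9.] 0.06 [348.9 146.   20.6   8.4  58.2]
black [255. 342.] 0.034 [ 5.490e+02 -2.155e+02  7.242e+02  2.028e+02  1.000e-01]
black [255. 342.] 0.006 [ 5.489e+02 -2.401e+02  7.838e+02  2.195e+02  1.000e-01]
black [157.  47.] 0.034 [ 4.426e+02  1.270e+02  9.150e+01  5.770e+01 -1.000e-01]
black [157.  47.] 0.006 [ 4.338e+02  1.306e+02  9.900e+01  6.240e+01 -1.000e-01]
black [482.  45.] 0.034 [766.8 115.8  90.   62.6 -75.5]
black [482.  45.] 0.006 [784.7 118.4  97.4  67.7 -75.5]
```

View pics/w1.png

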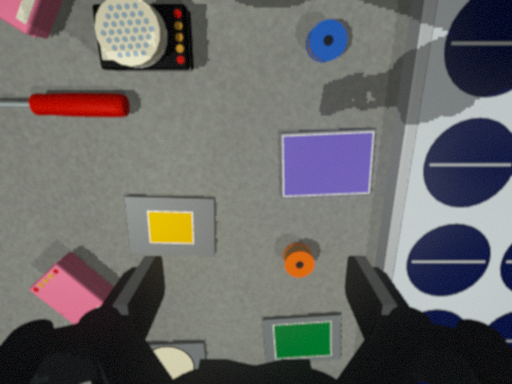

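The arm did not move because every key is required in each row. I'll resend the move with all keys.

>>> drive_tool:
  commands:
    - {"dx":1,"dy":-0.2,"dz":0,"wx":0,"wy":0,"wz":0,"claw":85}
    - {"dx":1,"dy":-0.2,"dz":0,"wx":0,"wy":0,"wz":0,"claw":85}
    - {"dx":1,"dy":-0.2,"dz":0,"wx":0,"wy":0,"wz":0,"claw":85}
    - {"dx":1,"dy":-0.2,"dz":0,"wx":0,"wy":0,"wz":0,"claw":85}
    - {"dx":1,"dy":-0.2,"dz":0,"wx":0,"wy":0,"wz":0,"claw":85}
    - {"dx":1,"dy":-0.2,"dz":0,"wx":0,"wy":0,"wz":0,"claw":85}
    - {"dx":1,"dy":-0.2,"dz":0,"wx":0,"wy":0,"wz":0,"claw":85}
    - {"dx":1,"dy":-0.2,"dz":0,"wx":0,"wy":0,"wz":0,"claw":85}

```text
t: 1.0
ee_pos: [0.5015, 0.2412, 0.2311]
eef_rot: [-0.0, 0.707, 0.707, -0.0]
wrist_force: [-0.5, 0.1, 0.3]
grip_width: 0.0849
grasp_force: 0.0
```

>>> drive_tool:
  commands:
    - {"dx":0,"dy":0,"dz":0,"wx":0,"wy":0,"wz":0,"claw":85}
    - {"dx":0,"dy":0,"dz":0,"wx":0,"wy":0,"wz":0,"claw":85}
    - {"dx":0,"dy":0,"dz":0,"wx":0,"wy":0,"wz":0,"claw":85}

```text
t: 1.3
ee_pos: [0.5021, 0.2393, 0.2311]
eef_rot: [0.0, 0.707, 0.707, -0.0]
wrist_force: [-0.1, 0.8, 0.1]
grip_width: 0.085
grasp_force: 0.0
```

```bash
python3 - <<'E'
from h import *
im,C=shot('wrist','w2')
print(C[2], env.get_state()['ee_pos'])
for k,(lo,hi) in COL.items():
    for c in blobs(im,lo,hi):
        for z in {'lilac':(.034,.006),'green':(.06,),'yellow':(.082,.006),'cream':(.06,),'black':(.034,.006)}[k]:
            print(k,c.mean(0).round(),z,rect(C,c,z))
E
```

```text
[0.50195599 0.32303217 0.37427096] [0.50219266 0.23908365 0.23115564]
lilac [335. 329.] 0.034 [612.7  16.5  68.4  67.1   3.1]
lilac [335. 329.] 0.006 [621.8  -8.8  74.   72.6   3.1]
lilac [187. 101.] 0.034 [420.8 294.2  89.7  57.1   1.2]
lilac [187. 101.] 0.006 [414.1 291.8  97.   61.7   1.2]
green [138. 122.] 0.06 [389.3 287.8  42.2   4.1 -83.6]
green [179. 116.] 0.06 [427.5 292.   52.8  44.6   6.4]
yellow [163. 117.] 0.082 [419.9 294.3  43.7  28.5  10.3]
yellow [163. 117.] 0.006 [398.6 286.8  55.1  36.   10.3]
cream [195. 269.] 0.06 [433.8 119.4  76.8  59.9  85. ]
cream [115. 232.] 0.06 [349.3 170.1  35.2   8.2  56.9]
black [256. 343.] 0.034 [502.1  23.6 725.6 204.4  -0. ]
black [256. 343.] 0.006 [502.1  -1.  785.3 221.2  -0. ]
black [367. 148.] 0.034 [621.8 256.2  91.3  62.5  12.4]
black [367. 148.] 0.006 [631.7 250.7  98.8  67.7  12.4]
black [501.  50.] 0.034 [744.2 354.4  17.4  16.  -75.5]
black [501.  50.] 0.006 [764.1 356.9  18.8  17.3 -75.5]
black [505.  24.] 0.034 [739.1 378.   24.1  14.  -75.5]
black [505.  24.] 0.006 [758.6 382.5  26.1  15.2 -75.5]
```

View pics/w2.png

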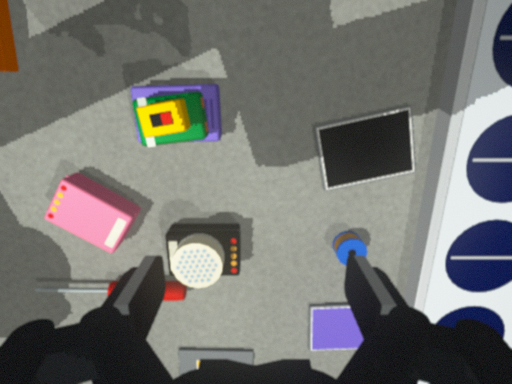

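The wrist view shows the stack at px (170,115), with the switch top at (163,117), the LED head at (197,262) on the black controller, the black plate at (367,148), and the look-alike pink box at (92,212). I'm picking the switch first.

>>> drive_tool:
  commands:
    - {"dx":0.46,"dy":-0.7,"dz":0,"wx":0,"wy":0,"wz":0,"claw":85}
    - {"dx":0.46,"dy":-0.7,"dz":0,"wx":0,"wy":0,"wz":0,"claw":85}
    - {"dx":0.46,"dy":-0.7,"dz":0,"wx":0,"wy":0,"wz":0,"claw":85}
    - {"dx":0.46,"dy":-0.7,"dz":0,"wx":0,"wy":0,"wz":0,"claw":85}
    - {"dx":0,"dy":0,"dz":0.5,"wx":0,"wy":0,"wz":-0.83,"claw":85}
    - {"dx":0,"dy":0,"dz":0.5,"wx":0,"wy":0,"wz":-0.83,"claw":85}
    - {"dx":0,"dy":0,"dz":0.5,"wx":0,"wy":0,"wz":-0.83,"claw":85}
    - {"dx":0,"dy":0,"dz":0.5,"wx":0,"wy":0,"wz":0,"claw":85}

```text
t: 2.15
ee_pos: [0.4185, 0.2943, 0.1709]
eef_rot: [0.0, 0.643, 0.766, 0.0]
wrist_force: [-0.1, -0.8, -0.8]
grip_width: 0.0849
grasp_force: 0.0
```

>>> drive_tool:
  commands:
    - {"dx":0,"dy":0,"dz":0,"wx":0,"wy":0,"wz":0,"claw":85}
    - {"dx":0,"dy":0,"dz":0,"wx":0,"wy":0,"wz":0,"claw":85}

```text
t: 2.35
ee_pos: [0.4183, 0.2945, 0.1715]
eef_rot: [-0.0, 0.644, 0.765, -0.0]
wrist_force: [-1.0, -0.2, -0.4]
grip_width: 0.085
grasp_force: 0.0
```

```bash
python3 - <<'E'
from h import *
im,C=shot('wrist','w3')
print(C[2], env.get_state()['ee_pos'])
for k,z in (('yellow',.082),('green',.06),('lilac',.034)):
    for c in blobs(im,*COL[k]): print(k,c.mean(0).round(),rect(C,c,z))
E
```

```text
[0.40384969 0.37698946 0.31466276] [0.41865444 0.29485448 0.17196485]
yellow [255. 196.] [417.6 296.7  39.4  32.8   9.9]
green [220. 190.] [389.3 288.7  43.6   5.  -82.4]
green [272. 182.] [425.5 294.5  48.9  46.6   7.1]
lilac [256. 170.] [418.8 296.5  86.9  61.5   1.7]
```

View pics/w3.png

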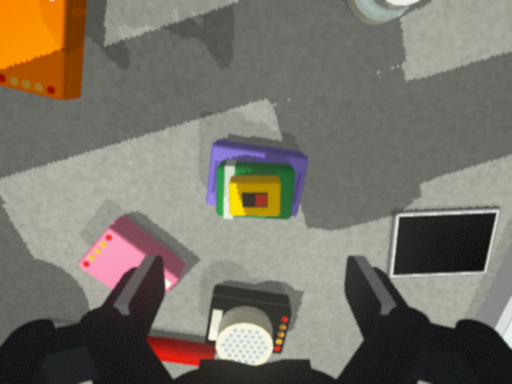

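The switch is centred at px (255,196) and the tool is about 1 mm from it, with yaw matching. Descending and closing.

>>> drive_tool:
  commands:
    - {"dx":0,"dy":-0.02,"dz":0.75,"wx":0,"wy":0,"wz":0,"claw":85}
    - {"dx":0,"dy":-0.02,"dz":0.75,"wx":0,"wy":0,"wz":0,"claw":85}
    - {"dx":0,"dy":0,"dz":0.75,"wx":0,"wy":0,"wz":0,"claw":85}
    - {"dx":0,"dy":0,"dz":0.75,"wx":0,"wy":0,"wz":0,"claw":85}
    - {"dx":0,"dy":0,"dz":0.4,"wx":0,"wy":0,"wz":0,"claw":85}
    - {"dx":0,"dy":0,"dz":0.25,"wx":0,"wy":0,"wz":0,"claw":85}
    - {"dx":0,"dy":0,"dz":0,"wx":0,"wy":0,"wz":0,"claw":85}

```text
t: 3.1
ee_pos: [0.4169, 0.2949, 0.0616]
eef_rot: [-0.0, 0.643, 0.766, -0.0]
wrist_force: [-0.2, 0.0, 0.5]
grip_width: 0.085
grasp_force: 0.0
```

>>> drive_tool:
  commands:
    - {"dx":0,"dy":0,"dz":0,"wx":0,"wy":0,"wz":0,"claw":60}
    - {"dx":0,"dy":0,"dz":0,"wx":0,"wy":0,"wz":0,"claw":45}
    - {"dx":0,"dy":0,"dz":0,"wx":0,"wy":0,"wz":0,"claw":30}
    - {"dx":0,"dy":0,"dz":0,"wx":0,"wy":0,"wz":0,"claw":20}
    - {"dx":0,"dy":0,"dz":0,"wx":0,"wy":0,"wz":0,"claw":20}
    - {"dx":0,"dy":0,"dz":0,"wx":0,"wy":0,"wz":0,"claw":20}

```text
t: 3.7
ee_pos: [0.4175, 0.2954, 0.0629]
eef_rot: [0.0, 0.643, 0.766, 0.001]
wrist_force: [-0.2, -0.0, 6.2]
grip_width: 0.0386
grasp_force: 61.3
```

>>> drive_tool:
  commands:
    - {"dx":0,"dy":0,"dz":-0.4,"wx":0,"wy":0,"wz":0,"claw":20}
    - {"dx":0,"dy":0,"dz":-0.8,"wx":0,"wy":0,"wz":0,"claw":20}
    - {"dx":0,"dy":0,"dz":-0.8,"wx":0,"wy":0,"wz":0,"claw":20}
    - {"dx":0,"dy":0,"dz":-0.8,"wx":0,"wy":0,"wz":0,"claw":20}
    - {"dx":0,"dy":0,"dz":-0.4,"wx":0,"wy":0,"wz":0.98,"claw":20}
    - {"dx":0,"dy":0,"dz":0,"wx":0,"wy":0,"wz":0.98,"claw":20}
    - {"dx":0,"dy":0,"dz":0,"wx":0,"wy":0,"wz":0.97,"claw":20}
    - {"dx":0,"dy":0,"dz":0,"wx":0,"wy":0,"wz":0,"claw":20}

```text
t: 4.5
ee_pos: [0.4168, 0.295, 0.1586]
eef_rot: [0.0, 0.718, 0.696, 0.0]
wrist_force: [-0.1, 0.0, -0.3]
grip_width: 0.039
grasp_force: 60.5
```

>>> drive_tool:
  commands:
    - {"dx":-0.5,"dy":0.09,"dz":0,"wx":0,"wy":0,"wz":0,"claw":20}
    - {"dx":-0.9,"dy":0.09,"dz":0,"wx":0,"wy":0,"wz":0,"claw":20}
    - {"dx":-0.9,"dy":0.09,"dz":0,"wx":0,"wy":0,"wz":0,"claw":20}
    - {"dx":-0.9,"dy":0.09,"dz":0,"wx":0,"wy":0,"wz":0,"claw":20}
    - {"dx":-0.9,"dy":0.09,"dz":0,"wx":0,"wy":0,"wz":0,"claw":20}
    - {"dx":-0.9,"dy":0.09,"dz":0,"wx":0,"wy":0,"wz":0,"claw":20}
    - {"dx":-0.9,"dy":0.09,"dz":0,"wx":0,"wy":0,"wz":0,"claw":20}
    - {"dx":-0.9,"dy":0.09,"dz":0,"wx":0,"wy":0,"wz":0,"claw":20}

```text
t: 5.3
ee_pos: [0.4317, 0.0886, 0.1579]
eef_rot: [0.0, 0.718, 0.696, -0.0]
wrist_force: [0.2, -0.7, -0.2]
grip_width: 0.0387
grasp_force: 60.5
```

>>> drive_tool:
  commands:
    - {"dx":-0.9,"dy":0.09,"dz":0,"wx":0,"wy":0,"wz":0,"claw":20}
    - {"dx":-0.9,"dy":0.09,"dz":0,"wx":0,"wy":0,"wz":0,"claw":20}
    - {"dx":-0.9,"dy":0.09,"dz":0,"wx":0,"wy":0,"wz":0,"claw":20}
    - {"dx":-0.9,"dy":0.09,"dz":0,"wx":0,"wy":0,"wz":0,"claw":20}
    - {"dx":-0.9,"dy":0.09,"dz":0,"wx":0,"wy":0,"wz":0,"claw":20}
    - {"dx":-0.9,"dy":0.09,"dz":0,"wx":0,"wy":0,"wz":0,"claw":20}
    - {"dx":-0.5,"dy":0.06,"dz":0,"wx":0,"wy":0,"wz":0,"claw":20}
    - {"dx":0,"dy":0,"dz":0,"wx":0,"wy":0,"wz":0,"claw":20}

```text
t: 6.1
ee_pos: [0.4445, -0.0893, 0.1579]
eef_rot: [0.0, 0.719, 0.695, -0.0]
wrist_force: [-0.3, -0.2, -1.8]
grip_width: 0.0386
grasp_force: 60.5
```

```bash
cat >> h.py <<'E'
def yaw(s):
    q=s['eef_rot']; Rm=R.from_quat([q[1],q[2],q[3],q[0]]).as_matrix(); return np.degrees(np.arctan2(Rm[1,1],Rm[0,1])) # heading of tool y
def to(x,y,z,yw=None):
    """units to target (mm, heading of tool y in deg): turn first, then shift"""
    s=env.get_state(); y0=yaw(s); yw=y0 if yw is None else yw
    dy=(yw-y0+90)%180-90; a=np.radians(y0+dy); d=np.array([x,y,z])-s['ee_pos']*1000
    ty=np.array([np.cos(a),np.sin(a)]); tx=np.array([-np.sin(a),np.cos(a)])
    print('tcp',(s['ee_pos']*1000).round(1),'yaw',y0.round(1),'| wz',round(-dy/4,2),'dx',round(d[:2]@tx/30,2),'dy',round(d[:2]@ty/30,2),'dz',round(-d[2]/30,2))
E
python3 - <<'E'
from h import *
im,C=shot('wrist','w4')
to(442.1,-87.9,8.5,-1.7)
for k in ('yellow','green','lilac','cream'):
    for c in blobs(im,*COL[k]): print(k,c.mean(0).round(),rect(C,c,.006))
E
```

```text
tcp [444.2 -88.1 157.8] yaw -1.9 | wz -0.04 dx 0.0 dy -0.07 dz 4.98
yellow [254. 272.] [ 440.4 -197.7   94.4   86.7   -1.9]
yellow [253. 174.] [442.4 -87.7  52.8  39.8  -1.9]
green [431. 313.] [ 643.1 -253.1   77.3   39.2  -42.8]
lilac [462.  77.] [630.   -6.5  92.1  71.2   2.5]
cream [242. 351.] [ 423.7 -300.4   70.8   40.6  -12.9]
cream [152. 293.] [ 326.8 -219.7   36.3    9.8   41.4]
cream [253. 174.] [442.5 -87.8  58.3  45.8  -1.9]
```

View pics/w4.png

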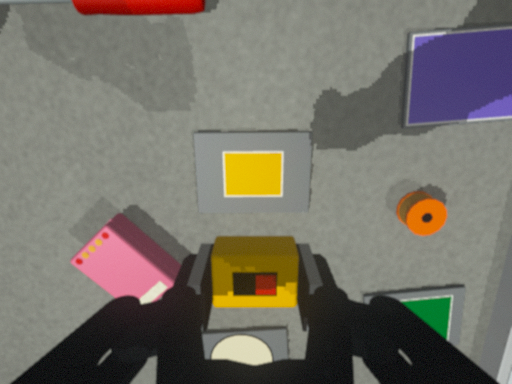

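The switch hangs level at px (254,272), above its plate at (254,174). Lowering it onto the plate.

>>> drive_tool:
  commands:
    - {"dx":0,"dy":-0.07,"dz":0.8,"wx":0,"wy":0,"wz":0,"claw":20}
    - {"dx":0,"dy":0,"dz":0.9,"wx":0,"wy":0,"wz":0,"claw":20}
    - {"dx":0,"dy":0,"dz":0.9,"wx":0,"wy":0,"wz":0,"claw":20}
    - {"dx":0,"dy":0,"dz":0.9,"wx":0,"wy":0,"wz":0,"claw":20}
    - {"dx":0,"dy":0,"dz":0.8,"wx":0,"wy":0,"wz":0,"claw":20}
    - {"dx":0,"dy":0,"dz":0.3,"wx":0,"wy":0,"wz":0,"claw":20}
    - {"dx":0,"dy":0,"dz":0.2,"wx":0,"wy":0,"wz":0,"claw":20}
    - {"dx":0,"dy":0,"dz":0.1,"wx":0,"wy":0,"wz":0,"claw":20}

```text
t: 6.95
ee_pos: [0.4429, -0.0868, 0.011]
eef_rot: [0.0, 0.718, 0.696, 0.0]
wrist_force: [0.4, -0.7, -0.1]
grip_width: 0.0388
grasp_force: 60.5
```

>>> drive_tool:
  commands:
    - {"dx":0,"dy":0,"dz":0.03,"wx":0,"wy":0,"wz":0,"claw":20}
    - {"dx":0,"dy":0,"dz":0,"wx":0,"wy":0,"wz":0,"claw":20}

```text
t: 7.15
ee_pos: [0.4433, -0.0872, 0.0106]
eef_rot: [0.001, 0.718, 0.696, 0.0]
wrist_force: [-0.6, 0.8, -0.1]
grip_width: 0.039
grasp_force: 60.5
```

>>> drive_tool:
  commands:
    - {"dx":0,"dy":0,"dz":0.03,"wx":0,"wy":0,"wz":0,"claw":20}
    - {"dx":0,"dy":0,"dz":0.03,"wx":0,"wy":0,"wz":0,"claw":20}

```text
t: 7.35
ee_pos: [0.4432, -0.0872, 0.0088]
eef_rot: [0.001, 0.718, 0.696, 0.0]
wrist_force: [-4.4, 0.7, 21.1]
grip_width: 0.0387
grasp_force: 63.2
```

```bash
python3 - <<'E'
from h import *
to(442.1,-87.9,8.5,-1.7); print(env.get_state()['wrist_force'])
E
```

```text
tcp [443.2 -87.2   8.8] yaw -1.8 | wz -0.02 dx -0.02 dy -0.03 dz 0.01
[-4.40328404  0.69455307 21.07861427]
```

Contact made, so I'm releasing, rising, and heading to the LED head.

>>> drive_tool:
  commands:
    - {"dx":0,"dy":0,"dz":-0.03,"wx":0,"wy":0,"wz":0,"claw":20}
    - {"dx":0,"dy":0,"dz":0,"wx":0,"wy":0,"wz":0,"claw":45}
    - {"dx":0,"dy":0,"dz":0,"wx":0,"wy":0,"wz":0,"claw":65}
    - {"dx":0,"dy":0,"dz":0,"wx":0,"wy":0,"wz":0,"claw":85}
    - {"dx":0,"dy":0,"dz":0,"wx":0,"wy":0,"wz":0,"claw":85}
    - {"dx":0,"dy":0,"dz":-0.7,"wx":0,"wy":0,"wz":0,"claw":85}
    - {"dx":0,"dy":0,"dz":-1,"wx":0,"wy":0,"wz":0,"claw":85}
    - {"dx":0,"dy":0,"dz":-1,"wx":0,"wy":0,"wz":0,"claw":85}

```text
t: 8.15
ee_pos: [0.4419, -0.0867, 0.0905]
eef_rot: [-0.001, 0.718, 0.696, -0.0]
wrist_force: [1.0, -0.5, 0.1]
grip_width: 0.0851
grasp_force: 0.0
```

>>> drive_tool:
  commands:
    - {"dx":0.5,"dy":0,"dz":-1,"wx":0,"wy":0,"wz":0,"claw":85}
    - {"dx":0.9,"dy":0,"dz":-1,"wx":0,"wy":0,"wz":0,"claw":85}
    - {"dx":1,"dy":0,"dz":-0.5,"wx":0,"wy":0,"wz":0,"claw":85}
    - {"dx":1,"dy":0,"dz":-0.3,"wx":0,"wy":0,"wz":0,"claw":85}
    - {"dx":1,"dy":0,"dz":0,"wx":0,"wy":0,"wz":0,"claw":85}
    - {"dx":1,"dy":0,"dz":0,"wx":0,"wy":0,"wz":0,"claw":85}
    - {"dx":1,"dy":0,"dz":0,"wx":0,"wy":0,"wz":0,"claw":85}
    - {"dx":0.5,"dy":0,"dz":0,"wx":0,"wy":0,"wz":0,"claw":85}

```text
t: 8.95
ee_pos: [0.4487, 0.122, 0.174]
eef_rot: [-0.0, 0.717, 0.697, 0.0]
wrist_force: [0.9, 1.0, -0.4]
grip_width: 0.0849
grasp_force: 0.0
```

>>> drive_tool:
  commands:
    - {"dx":0,"dy":0,"dz":0,"wx":0,"wy":0,"wz":0,"claw":85}
    - {"dx":0,"dy":0,"dz":0,"wx":0,"wy":0,"wz":0,"claw":85}

```text
t: 9.15
ee_pos: [0.4487, 0.1198, 0.1738]
eef_rot: [0.0, 0.718, 0.696, -0.0]
wrist_force: [0.2, -0.8, -0.2]
grip_width: 0.0849
grasp_force: 0.0
```

```bash
python3 - <<'E'
from h import *
im,C=shot('wrist','w5')
to(434,123,36)
cv2.imwrite('pics/w5a.png',im[:,:,::-1])
for c in blobs(im,(15,8,150),(40,110,255),300):
    e=cv2.fitEllipse(cv2.convexHull(c)); print(c.mean(0).round(),rect(C,c,.06),e)
for k,z in (('green',.06),('lilac',.034),('black',.034),('yellow',.028)):
    for c in blobs(im,*COL[k]): print(k,c.mean(0).round(),rect(C,c,z))
E
```

```text
tcp [448.8 119.4 173.8] yaw -1.8 | wz -0.0 dx 0.1 dy -0.5 dz 4.59
[254. 272.] [442.8  32.8  49.4  45.1 -34.9] ((257.48443603515625, 265.5509033203125), (43.71659469604492, 72.58014678955078), 65.69751739501953)
[238. 184.] [433.5 122.6  69.3  60.9  88.8] ((237.76455688476562, 181.20132446289062), (71.59601593017578, 93.07991790771484), 136.84214782714844)
[129. 142.] [347.2 162.   35.4   8.5  56.4] ((128.81427001953125, 141.38265991210938), (14.335203170776367, 49.676109313964844), 24.64980697631836)
lilac [428. 271.] [617.9  11.8  92.3  64.5   2.5]
lilac [212.   5.] [419.8 261.8  86.6   9.   -1.8]
black [255. 342.] [443.8 -45.9 603.4 169.   -1.7]
black [212. 142.] [412.3 157.3  34.    8.4  14.8]
black [274. 145.] [461.9 149.7  38.8  19.8  -1.8]
black [453.  31.] [612.8 242.4  84.1  58.   12.4]
yellow [255. 341.] [442.7 -76.6  53.3  48.4  88.3]
```

View pics/w5.png

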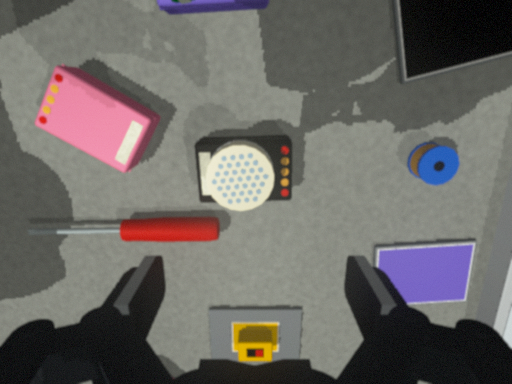

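The LED disc is at px (240,176), sitting on the controller (black, centre about (243,168)). The pink look-alike is at (97,118), and the screwdriver handle's end at (218,230) is close by. Next I'll fit the circle.

```bash
python3 - <<'E'
from h import *
im=cv2.imread('pics/w5.png')[:,:,::-1].copy(); C=cam('wrist',env.get_state())
g=cv2.cvtColor(im[120:230,180:310],cv2.COLOR_RGB2GRAY)
for r in cv2.HoughCircles(g,cv2.HOUGH_GRADIENT,1,20,param1=120,param2=15,minRadius=28,maxRadius=40)[0][:3]:
    u=r[:2]+[180,120]; print(u,r[2],ray(C,u,.06)*1000, ray(C,u+[r[2],0],.06)*1000)
x,y=ray(C,u,.06)[0]*1000
# controller corners from picture
print(ray(C,[[196,137],[291,136],[291,200]],.034)*1000)
to(x,y,36)
E
```

```text
[240.5 178.5] 33.8 [[436.80816152 128.43782176]] [[465.18050946 127.54286624]]
[[397.70368553 160.35763989]
 [481.81873416 158.57383741]
 [482.14181348  98.22603216]]
tcp [448.8 119.4 173.8] yaw -1.8 | wz -0.0 dx 0.29 dy -0.41 dz 4.59
```

>>> drive_tool:
  commands:
    - {"dx":0.27,"dy":-0.4,"dz":0.7,"wx":0,"wy":0,"wz":0,"claw":85}
    - {"dx":0,"dy":0,"dz":0.9,"wx":0,"wy":0,"wz":0,"claw":85}
    - {"dx":0,"dy":0,"dz":0.9,"wx":0,"wy":0,"wz":0,"claw":85}
    - {"dx":0,"dy":0,"dz":0.9,"wx":0,"wy":0,"wz":0,"claw":85}
    - {"dx":0,"dy":0,"dz":0.7,"wx":0,"wy":0,"wz":0,"claw":85}
    - {"dx":0,"dy":0,"dz":0.3,"wx":0,"wy":0,"wz":0,"claw":85}
    - {"dx":0,"dy":0,"dz":0.1,"wx":0,"wy":0,"wz":0,"claw":85}
    - {"dx":0,"dy":0,"dz":0,"wx":0,"wy":0,"wz":0,"claw":85}

```text
t: 10.0
ee_pos: [0.4375, 0.128, 0.0392]
eef_rot: [0.0, 0.718, 0.696, 0.0]
wrist_force: [0.3, 0.8, 0.1]
grip_width: 0.0853
grasp_force: 0.0
```

>>> drive_tool:
  commands:
    - {"dx":0,"dy":0,"dz":0,"wx":0,"wy":0,"wz":0,"claw":70}
    - {"dx":0,"dy":0,"dz":0,"wx":0,"wy":0,"wz":0,"claw":60}
    - {"dx":0,"dy":0,"dz":0,"wx":0,"wy":0,"wz":0,"claw":50}
    - {"dx":0,"dy":0,"dz":0,"wx":0,"wy":0,"wz":0,"claw":40}
    - {"dx":0,"dy":0,"dz":0,"wx":0,"wy":0,"wz":0,"claw":40}

```text
t: 10.5
ee_pos: [0.4378, 0.1285, 0.0403]
eef_rot: [0.001, 0.718, 0.696, 0.001]
wrist_force: [-2.6, -0.5, 9.8]
grip_width: 0.0548
grasp_force: 61.8
```

>>> drive_tool:
  commands:
    - {"dx":0,"dy":0,"dz":-0.3,"wx":0,"wy":0,"wz":0,"claw":40}
    - {"dx":0,"dy":0,"dz":-0.5,"wx":0,"wy":0,"wz":0,"claw":40}
    - {"dx":0,"dy":0,"dz":-0.8,"wx":0,"wy":0,"wz":0,"claw":40}
    - {"dx":0,"dy":0,"dz":-0.9,"wx":0,"wy":0,"wz":0,"claw":40}
    - {"dx":0,"dy":0,"dz":-0.9,"wx":0,"wy":0,"wz":0,"claw":40}
    - {"dx":0,"dy":0,"dz":-0.6,"wx":0,"wy":0,"wz":0,"claw":40}
    - {"dx":0,"dy":0,"dz":0,"wx":0,"wy":0,"wz":0,"claw":40}

```text
t: 11.2
ee_pos: [0.4392, 0.1288, 0.1618]
eef_rot: [0.002, 0.718, 0.696, 0.002]
wrist_force: [-0.7, 0.2, -1.3]
grip_width: 0.0551
grasp_force: 63.7
```

```bash
python3 - <<'E'
from h import *
im,C=shot('wrist','w6')
to(436.8,-303,10)
for n in ('scene','side'):shot(n,n+'6')
b=cv2.imread('pics/side6.png')[130:230,170:320]
cv2.imwrite('pics/v6.png',np.hstack([cv2.imread('pics/w6.png')[:,80:430],cv2.resize(b,(450,384),interpolation=cv2.INTER_CUBIC)]))
E
```

```text
tcp [438.2 128.6 160.2] yaw -1.8 | wz -0.0 dx -14.38 dy 0.39 dz 5.01
```

View pics/v6.png

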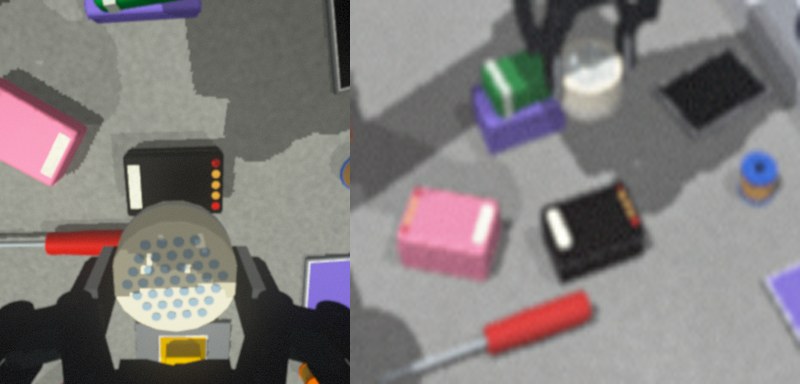

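The LED head hangs upright between the pads, and the controller beneath stayed put (px (175,180) in the left part). I'll check where it sits in the grip.

```bash
python3 - <<'E'
from h import *
from scipy.optimize import least_squares
im=cv2.imread('pics/w6.png'); g=cv2.GaussianBlur(cv2.cvtColor(im,cv2.COLOR_BGR2GRAY),(3,3),0)
s=env.get_state(); C=cam('wrist',s)
# lower rim: per column, largest downward drop around rows 300-345
P=[]
for u in range(215,296,3):
    col=g[295:345,u].astype(int); d=col[4:]-col[:-4]; i=d.argmin(); 
    if d[i]<-40: P.append((u,295+i+2))
P=np.array(P); print(P[::5].tolist())
for zt in (.020,.023,.025):
    w=ray(C,P,s['ee_pos'][2]+zt)*1000
    f=lambda c:np.hypot(*(w-c).T)-29
    r=least_squares(f,w.mean(0)+[0,29],loss='soft_l1'); print(zt,r.x-s['ee_pos'][:2]*1000,np.abs(r.fun).mean(),s['ee_pos'])
E
```

```text
[[215, 319], [230, 326], [245, 330], [260, 331], [275, 339], [290, 321]]
0.02 [0.00701201 0.4596911 ] 1.0402362274910804 [0.43659347 0.12834546 0.15835131]
0.023 [0.13505939 3.23713206] 1.0291562260459273 [0.43659347 0.12834546 0.15835131]
0.025 [0.22428159 5.0858675 ] 1.0252964638700208 [0.43659347 0.12834546 0.15835131]
```

>>> drive_tool:
  commands:
    - {"dx":-0.5,"dy":0.02,"dz":0,"wx":0,"wy":0,"wz":0,"claw":40}
    - {"dx":-0.9,"dy":0.02,"dz":0,"wx":0,"wy":0,"wz":0,"claw":40}
    - {"dx":-1,"dy":0.02,"dz":0,"wx":0,"wy":0,"wz":0,"claw":40}
    - {"dx":-1,"dy":0.02,"dz":0,"wx":0,"wy":0,"wz":0,"claw":40}
    - {"dx":-1,"dy":0.02,"dz":0,"wx":0,"wy":0,"wz":0,"claw":40}
    - {"dx":-1,"dy":0.02,"dz":0,"wx":0,"wy":0,"wz":0,"claw":40}
    - {"dx":-1,"dy":0.02,"dz":0,"wx":0,"wy":0,"wz":0,"claw":40}
    - {"dx":-1,"dy":0.02,"dz":0,"wx":0,"wy":0,"wz":0,"claw":40}

```text
t: 12.15
ee_pos: [0.434, -0.0944, 0.1575]
eef_rot: [-0.001, 0.718, 0.696, -0.001]
wrist_force: [1.1, -0.5, -1.2]
grip_width: 0.0549
grasp_force: 63.7
```

>>> drive_tool:
  commands:
    - {"dx":-1,"dy":0.02,"dz":0,"wx":0,"wy":0,"wz":0,"claw":40}
    - {"dx":-1,"dy":0.02,"dz":0,"wx":0,"wy":0,"wz":0,"claw":40}
    - {"dx":-1,"dy":0.02,"dz":0,"wx":0,"wy":0,"wz":0,"claw":40}
    - {"dx":-1,"dy":0.02,"dz":0,"wx":0,"wy":0,"wz":0,"claw":40}
    - {"dx":-1,"dy":0.02,"dz":0,"wx":0,"wy":0,"wz":0,"claw":40}
    - {"dx":-1,"dy":0.02,"dz":0,"wx":0,"wy":0,"wz":0,"claw":40}
    - {"dx":-1,"dy":0.02,"dz":0,"wx":0,"wy":0,"wz":0,"claw":40}
    - {"dx":-0.5,"dy":0.02,"dz":0,"wx":0,"wy":0,"wz":0,"claw":40}

```text
t: 12.95
ee_pos: [0.4323, -0.3204, 0.1573]
eef_rot: [-0.001, 0.719, 0.695, -0.0]
wrist_force: [0.6, 0.5, -1.2]
grip_width: 0.055
grasp_force: 63.7
```

>>> drive_tool:
  commands:
    - {"dx":0,"dy":0,"dz":0,"wx":0,"wy":0,"wz":0,"claw":40}
    - {"dx":0,"dy":0,"dz":0,"wx":0,"wy":0,"wz":0,"claw":40}

```text
t: 13.15
ee_pos: [0.4324, -0.3175, 0.1579]
eef_rot: [-0.001, 0.718, 0.696, 0.0]
wrist_force: [0.5, 0.4, -1.9]
grip_width: 0.0549
grasp_force: 63.7
```

```bash
python3 - <<'E'
from h import *
im,C=shot('wrist','w7')
for k in ('cream','yellow','green'):
    for c in blobs(im,*COL[k]): print(k,c.mean(0).round(),rect(C,c,.006))
to(430,-304,10)
im,C=shot('scene','s7')
for c in blobs(im,(10,10,170),(40,90,255),100):
    if c[:,1].max()<300: print(c.mean(0).round(),rect(C,c,.006))
E
```

```text
cream [257. 301.] [ 429.8 -469.8  128.7   63.2    3.6]
cream [243. 171.] [ 420.5 -311.5   71.4   66.5    5.2]
cream [125.  42.] [ 326.1 -196.7   42.6   10.1   41.2]
green [460. 114.] [ 618.3 -265.9   78.5   58.1    4.6]
tcp [ 432.6 -317.2  158.2] yaw -1.7 | wz -0.0 dx 0.44 dy -0.1 dz 4.94
[127. 207.] [ 420.2 -314.3   70.4   70.    60.3]
```

>>> drive_tool:
  commands:
    - {"dx":0.06,"dy":-0.4,"dz":0.7,"wx":0,"wy":0,"wz":0,"claw":40}
    - {"dx":0,"dy":0,"dz":0.9,"wx":0,"wy":0,"wz":0,"claw":40}
    - {"dx":0,"dy":0,"dz":0.9,"wx":0,"wy":0,"wz":0,"claw":40}
    - {"dx":0,"dy":0,"dz":0.9,"wx":0,"wy":0,"wz":0,"claw":40}
    - {"dx":0,"dy":0,"dz":0.8,"wx":0,"wy":0,"wz":0,"claw":40}
    - {"dx":0,"dy":0,"dz":0.35,"wx":0,"wy":0,"wz":0,"claw":40}
    - {"dx":0,"dy":0,"dz":0.2,"wx":0,"wy":0,"wz":0,"claw":40}
    - {"dx":0,"dy":0,"dz":0,"wx":0,"wy":0,"wz":0,"claw":40}

```text
t: 14.05
ee_pos: [0.4213, -0.3161, 0.0165]
eef_rot: [-0.0, 0.718, 0.696, 0.0]
wrist_force: [0.5, -0.2, -0.8]
grip_width: 0.0551
grasp_force: 63.8
```

>>> drive_tool:
  commands:
    - {"dx":0,"dy":0,"dz":0.03,"wx":0,"wy":0,"wz":0,"claw":40}
    - {"dx":0,"dy":0,"dz":0.03,"wx":0,"wy":0,"wz":0,"claw":40}

```text
t: 14.25
ee_pos: [0.4219, -0.3172, 0.0157]
eef_rot: [0.001, 0.718, 0.696, 0.0]
wrist_force: [-0.6, -1.1, -1.8]
grip_width: 0.0547
grasp_force: 63.8
```

>>> drive_tool:
  commands:
    - {"dx":0.05,"dy":-0.03,"dz":0.06,"wx":0,"wy":0,"wz":0,"claw":40}
    - {"dx":0,"dy":0,"dz":0.04,"wx":0,"wy":0,"wz":0,"claw":40}

```text
t: 14.45
ee_pos: [0.4204, -0.315, 0.0123]
eef_rot: [0.0, 0.718, 0.696, 0.0]
wrist_force: [-4.1, 4.1, 18.2]
grip_width: 0.055
grasp_force: 65.9
```

>>> drive_tool:
  commands:
    - {"dx":0,"dy":0,"dz":0.03,"wx":0,"wy":0,"wz":0,"claw":40}

```text
t: 14.55
ee_pos: [0.4204, -0.315, 0.0123]
eef_rot: [0.0, 0.718, 0.696, 0.0]
wrist_force: [-5.7, 5.2, 22.2]
grip_width: 0.055
grasp_force: 66.2
```

>>> drive_tool:
  commands:
    - {"dx":0,"dy":0,"dz":-0.06,"wx":0,"wy":0,"wz":0,"claw":40}
    - {"dx":0,"dy":0,"dz":0,"wx":0,"wy":0,"wz":0,"claw":62}
    - {"dx":0,"dy":0,"dz":0,"wx":0,"wy":0,"wz":0,"claw":75}
    - {"dx":0,"dy":0,"dz":0,"wx":0,"wy":0,"wz":0,"claw":85}
    - {"dx":0,"dy":0,"dz":-0.7,"wx":0,"wy":0,"wz":0,"claw":85}
    - {"dx":0,"dy":0,"dz":-1,"wx":0,"wy":0,"wz":0,"claw":85}
    - {"dx":0,"dy":0,"dz":-1,"wx":0,"wy":0,"wz":0,"claw":85}
    - {"dx":0,"dy":0,"dz":-1,"wx":0,"wy":0,"wz":0,"claw":85}

```text
t: 15.35
ee_pos: [0.4201, -0.3148, 0.1244]
eef_rot: [-0.0, 0.718, 0.696, -0.0]
wrist_force: [0.4, -0.2, -0.0]
grip_width: 0.0851
grasp_force: 0.0
```

>>> drive_tool:
  commands:
    - {"dx":1,"dy":0,"dz":-1,"wx":0,"wy":0,"wz":0,"claw":85}
    - {"dx":1,"dy":0,"dz":-0.5,"wx":0,"wy":0,"wz":0,"claw":85}
    - {"dx":1,"dy":0,"dz":0,"wx":0,"wy":0,"wz":0,"claw":85}
    - {"dx":1,"dy":0,"dz":0,"wx":0,"wy":0,"wz":0,"claw":85}
    - {"dx":1,"dy":0,"dz":0,"wx":0,"wy":0,"wz":0,"claw":85}
    - {"dx":1,"dy":0,"dz":0,"wx":0,"wy":0,"wz":0,"claw":85}
    - {"dx":1,"dy":0,"dz":0,"wx":0,"wy":0,"wz":0,"claw":85}
    - {"dx":1,"dy":0,"dz":0,"wx":0,"wy":0,"wz":0,"claw":85}

```text
t: 16.15
ee_pos: [0.4275, -0.0739, 0.1685]
eef_rot: [-0.0, 0.718, 0.696, 0.0]
wrist_force: [0.5, -0.1, -0.6]
grip_width: 0.085
grasp_force: 0.0
```

```bash
python3 - <<'E'
from h import *
im,C=shot('wrist','w8')
s=env.get_state(); print(s['qpos'].round(2),s['joint_vel'].max())
to(417,292,170,90+6.5)
im,C=shot('scene','s8')
for c in blobs(im,(10,10,150),(40,110,255),50):
    if c[:,1].max()<300: print(c.mean(0).round(),rect(C,c,.032))
for c in blobs(im,*COL['yellow']): print('y',rect(C,c,.028))
E
```

```text
[-0.34  0.17 -0.58  0.83  0.    1.26] 0.015108569239538645
tcp [426.7 -70.2 168.3] yaw -1.6 | wz 20.48 dx 1.04 dy -12.03 dz -0.06
[126. 204.] [ 427.7 -311.7   70.7   70.1   24.7]
[382. 141.] [209.1 379.6  94.8  51.2  84.7]
[470.  34.] [-378.   813.5   84.2   69.9  -28.7]
[91. 34.] [-410.7 -596.5  114.2   66.9    3.5]
[36. 34.] [-388.5 -801.3  159.4  130.7  -52.6]
[384.  28.] [-430.3  503.3  158.8   22.9  -15.5]
[418.  26.] [-454.5  638.   208.5  103.6   19.2]
[129.  16.] [-527.  -473.5  167.1  110.9  -55.4]
[452.  16.] [-502.7  772.9  219.9  121.2  -23.7]
[24. 13.] [-559.1 -884.2  143.   119.4   80.7]
[358.  21.] [-487.6  407.5  256.2  137.5  -14.1]
[485.  10.] [-570.5  924.9  165.3   64.5  -30. ]
y [ 4.548e+02 -8.550e+01  5.880e+01  3.760e+01 -2.000e-01]
```

>>> drive_tool:
  commands:
    - {"dx":0,"dy":0,"dz":0,"wx":0,"wy":0,"wz":-1,"claw":85}
    - {"dx":0,"dy":0,"dz":0,"wx":0,"wy":0,"wz":-1,"claw":85}
    - {"dx":0,"dy":0,"dz":0,"wx":0,"wy":0,"wz":-1,"claw":85}
    - {"dx":0,"dy":0,"dz":0,"wx":0,"wy":0,"wz":-1,"claw":85}
    - {"dx":0,"dy":0,"dz":0,"wx":0,"wy":0,"wz":-1,"claw":85}
    - {"dx":0,"dy":0,"dz":0,"wx":0,"wy":0,"wz":-1,"claw":85}
    - {"dx":0,"dy":0,"dz":0,"wx":0,"wy":0,"wz":-1,"claw":85}
    - {"dx":0,"dy":0,"dz":0,"wx":0,"wy":0,"wz":-1,"claw":85}

```text
t: 17.05
ee_pos: [0.4278, -0.0759, 0.1685]
eef_rot: [0.0, 0.497, 0.868, -0.0]
wrist_force: [-0.5, -0.6, 0.6]
grip_width: 0.085
grasp_force: 0.0
```

>>> drive_tool:
  commands:
    - {"dx":0,"dy":0,"dz":0,"wx":0,"wy":0,"wz":-1,"claw":85}
    - {"dx":0,"dy":0,"dz":0,"wx":0,"wy":0,"wz":-1,"claw":85}
    - {"dx":0,"dy":0,"dz":0,"wx":0,"wy":0,"wz":-1,"claw":85}
    - {"dx":0,"dy":0,"dz":0,"wx":0,"wy":0,"wz":-1,"claw":85}
    - {"dx":0,"dy":0,"dz":0,"wx":0,"wy":0,"wz":-1,"claw":85}
    - {"dx":0,"dy":0,"dz":0,"wx":0,"wy":0,"wz":-1,"claw":85}
    - {"dx":0,"dy":0,"dz":0,"wx":0,"wy":0,"wz":-1,"claw":85}
    - {"dx":0,"dy":0,"dz":0,"wx":0,"wy":0,"wz":-1,"claw":85}

```text
t: 17.85
ee_pos: [0.4278, -0.0759, 0.1685]
eef_rot: [0.0, 0.239, 0.971, -0.0]
wrist_force: [0.0, 0.4, -0.7]
grip_width: 0.0849
grasp_force: 0.0
```

>>> drive_tool:
  commands:
    - {"dx":0,"dy":0,"dz":0,"wx":0,"wy":0,"wz":-1,"claw":85}
    - {"dx":0,"dy":0,"dz":0,"wx":0,"wy":0,"wz":-1,"claw":85}
    - {"dx":0,"dy":0,"dz":0,"wx":0,"wy":0,"wz":-1,"claw":85}
    - {"dx":0,"dy":0,"dz":0,"wx":0,"wy":0,"wz":-1,"claw":85}
    - {"dx":0,"dy":0,"dz":0,"wx":0,"wy":0,"wz":-1,"claw":85}
    - {"dx":0,"dy":0,"dz":0,"wx":0,"wy":0,"wz":-1,"claw":85}
    - {"dx":0,"dy":0,"dz":0,"wx":0,"wy":0,"wz":-1,"claw":85}
    - {"dx":0,"dy":0,"dz":0,"wx":0,"wy":0,"wz":-1,"claw":85}

```text
t: 18.65
ee_pos: [0.4277, -0.0759, 0.1685]
eef_rot: [-0.0, -0.038, 0.999, -0.0]
wrist_force: [-0.8, 0.4, 0.4]
grip_width: 0.0851
grasp_force: 0.0
```

>>> drive_tool:
  commands:
    - {"dx":-0.08,"dy":0.5,"dz":0,"wx":0,"wy":0,"wz":-0.5,"claw":85}
    - {"dx":-0.08,"dy":0.9,"dz":0,"wx":0,"wy":0,"wz":0,"claw":85}
    - {"dx":-0.08,"dy":1,"dz":0,"wx":0,"wy":0,"wz":0,"claw":85}
    - {"dx":-0.08,"dy":1,"dz":0,"wx":0,"wy":0,"wz":0,"claw":85}
    - {"dx":-0.08,"dy":1,"dz":0,"wx":0,"wy":0,"wz":0,"claw":85}
    - {"dx":-0.08,"dy":1,"dz":0,"wx":0,"wy":0,"wz":0,"claw":85}
    - {"dx":-0.08,"dy":1,"dz":0,"wx":0,"wy":0,"wz":0,"claw":85}
    - {"dx":-0.08,"dy":1,"dz":0,"wx":0,"wy":0,"wz":0,"claw":85}

```text
t: 19.45
ee_pos: [0.4235, 0.1482, 0.1686]
eef_rot: [0.0, -0.054, 0.999, -0.0]
wrist_force: [-0.1, 0.1, 0.5]
grip_width: 0.0848
grasp_force: 0.0
```

>>> drive_tool:
  commands:
    - {"dx":-0.08,"dy":1,"dz":0,"wx":0,"wy":0,"wz":0,"claw":85}
    - {"dx":-0.08,"dy":1,"dz":0,"wx":0,"wy":0,"wz":0,"claw":85}
    - {"dx":-0.08,"dy":1,"dz":0,"wx":0,"wy":0,"wz":0,"claw":85}
    - {"dx":-0.08,"dy":0.9,"dz":0,"wx":0,"wy":0,"wz":0,"claw":85}
    - {"dx":-0.08,"dy":0.7,"dz":0,"wx":0,"wy":0,"wz":0,"claw":85}
    - {"dx":0,"dy":0,"dz":0,"wx":0,"wy":0,"wz":0,"claw":85}
    - {"dx":0,"dy":0,"dz":0,"wx":0,"wy":0,"wz":0,"claw":85}

```text
t: 20.15
ee_pos: [0.4202, 0.2855, 0.1683]
eef_rot: [-0.0, -0.055, 0.999, -0.0]
wrist_force: [0.6, 0.2, -0.1]
grip_width: 0.0849
grasp_force: 0.0
```

```bash
python3 - <<'E'
from h import *
im,C=shot('wrist','w9'); print(C[2])
for k,z in (('green',.06),('lilac',.034),('lilac',0),('black',.034),('black',0)):
    for c in blobs(im,*COL[k]): print(k,c.mean(0).round(),rect(C,c,z))
to(417,292,62,96.5)
E
```

```text
[0.33731815 0.27709178 0.31148128]
green [260. 196.] [425.3 291.1  47.1  44.    6.4]
green [260. 153.] [387.6 286.9  42.6   8.9 -83.8]
lilac [  6. 315.] [600.5  42.8  79.1  19.8  -8.2]
lilac [232. 200.] [440.5 266.3  43.4   2.8   5. ]
lilac [278. 167.] [416.8 293.2  90.   56.9   1.7]
lilac [  6. 315.] [632.8  14.   88.8  22.2  -8.2]
lilac [232. 200.] [453.1 265.   48.8   3.2   5. ]
lilac [278. 167.] [426.6 295.2 101.   63.8   1.7]
black [251. 340.] [579.1 303.2 589.6 164.6 -83.7]
black [ 85. 177.] [4.346e+02 1.337e+02 8.920e+01 6.790e+01 3.000e-01]
black [251. 340.] [608.7 306.4 661.8 184.8 -83.7]
black [ 85. 177.] [4.465e+02 1.161e+02 1.002e+02 7.620e+01 3.000e-01]
tcp [420.1 285.1 168.3] yaw 96.2 | wz -0.07 dx 0.08 dy 0.24 dz 3.54
```

View pics/w9.png

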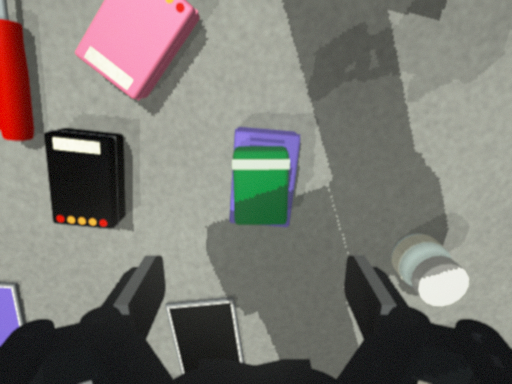

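The image shows the battery at px (261,186) on the lilac housing, the bare controller at (86,180), a white cup at (430,270), and the pink box at (138,45). Gripping the battery across its short side.

>>> drive_tool:
  commands:
    - {"dx":0.08,"dy":0.19,"dz":0.7,"wx":0,"wy":0,"wz":-0.05,"claw":85}
    - {"dx":0,"dy":0,"dz":0.9,"wx":0,"wy":0,"wz":0,"claw":85}
    - {"dx":0,"dy":0,"dz":0.9,"wx":0,"wy":0,"wz":0,"claw":85}
    - {"dx":0,"dy":0,"dz":0.9,"wx":0,"wy":0,"wz":0,"claw":85}
    - {"dx":0,"dy":0,"dz":0.6,"wx":0,"wy":0,"wz":0,"claw":85}
    - {"dx":0,"dy":0,"dz":0.3,"wx":0,"wy":0,"wz":0,"claw":85}
    - {"dx":0,"dy":0,"dz":0,"wx":0,"wy":0,"wz":0,"claw":85}

```text
t: 20.9
ee_pos: [0.4165, 0.2902, 0.0387]
eef_rot: [-0.001, -0.055, 0.998, -0.001]
wrist_force: [-1.2, 0.0, 0.4]
grip_width: 0.0852
grasp_force: 0.0
```

```bash
python3 - <<'E'
from h import *
to(417,290.5,37.5,96.4)
E
```

```text
tcp [416.5 290.2  38.7] yaw 96.4 | wz -0.01 dx -0.02 dy 0.01 dz 0.04
```

>>> drive_tool:
  commands:
    - {"dx":0,"dy":0,"dz":0.03,"wx":0,"wy":0,"wz":0,"claw":65}
    - {"dx":0,"dy":0,"dz":0,"wx":0,"wy":0,"wz":0,"claw":50}
    - {"dx":0,"dy":0,"dz":0,"wx":0,"wy":0,"wz":0,"claw":40}
    - {"dx":0,"dy":0,"dz":0,"wx":0,"wy":0,"wz":0,"claw":30}
    - {"dx":0,"dy":0,"dz":0,"wx":0,"wy":0,"wz":0,"claw":30}

```text
t: 21.4
ee_pos: [0.4181, 0.2918, 0.04]
eef_rot: [0.001, -0.056, 0.998, 0.0]
wrist_force: [0.5, -1.0, 5.0]
grip_width: 0.0446
grasp_force: 62.9
```

>>> drive_tool:
  commands:
    - {"dx":0,"dy":0,"dz":-0.3,"wx":0,"wy":0,"wz":0,"claw":30}
    - {"dx":0,"dy":0,"dz":-0.6,"wx":0,"wy":0,"wz":0,"claw":30}
    - {"dx":0,"dy":0,"dz":-0.9,"wx":0,"wy":0,"wz":0,"claw":30}
    - {"dx":0,"dy":0,"dz":-0.9,"wx":0,"wy":0,"wz":0,"claw":30}
    - {"dx":0,"dy":0,"dz":-0.9,"wx":0,"wy":0,"wz":0,"claw":30}
    - {"dx":0,"dy":0,"dz":-0.4,"wx":0,"wy":0,"wz":0.45,"claw":30}
    - {"dx":0,"dy":0,"dz":0,"wx":0,"wy":0,"wz":0,"claw":30}

```text
t: 22.1
ee_pos: [0.4184, 0.2923, 0.1613]
eef_rot: [0.002, -0.041, 0.999, 0.001]
wrist_force: [0.7, 0.8, -1.4]
grip_width: 0.0449
grasp_force: 62.1
```

```bash
python3 - <<'E'
from h import *
to(617.8,-267.2,160,94.6); print(env.get_state()['qpos'].round(2))
E
```

```text
tcp [418.4 292.3 161.3] yaw 94.7 | wz 0.01 dx -5.13 dy -19.12 dz 0.04
[ 0.47  0.31 -0.41  0.85  0.    0.38]
```

>>> drive_tool:
  commands:
    - {"dx":-0.13,"dy":-0.5,"dz":0,"wx":0,"wy":0,"wz":0,"claw":30}
    - {"dx":-0.26,"dy":-0.96,"dz":0,"wx":0,"wy":0,"wz":0,"claw":30}
    - {"dx":-0.26,"dy":-0.96,"dz":0,"wx":0,"wy":0,"wz":0,"claw":30}
    - {"dx":-0.26,"dy":-0.96,"dz":0,"wx":0,"wy":0,"wz":0,"claw":30}
    - {"dx":-0.26,"dy":-0.96,"dz":0,"wx":0,"wy":0,"wz":0,"claw":30}
    - {"dx":-0.26,"dy":-0.96,"dz":0,"wx":0,"wy":0,"wz":0,"claw":30}
    - {"dx":-0.26,"dy":-0.96,"dz":0,"wx":0,"wy":0,"wz":0,"claw":30}
    - {"dx":-0.26,"dy":-0.96,"dz":0,"wx":0,"wy":0,"wz":0,"claw":30}

```text
t: 22.9
ee_pos: [0.4924, 0.0792, 0.1579]
eef_rot: [-0.001, -0.041, 0.999, 0.0]
wrist_force: [0.7, -0.1, -1.8]
grip_width: 0.0447
grasp_force: 62.0
```

>>> drive_tool:
  commands:
    - {"dx":-0.26,"dy":-0.96,"dz":0,"wx":0,"wy":0,"wz":0,"claw":30}
    - {"dx":-0.26,"dy":-0.96,"dz":0,"wx":0,"wy":0,"wz":0,"claw":30}
    - {"dx":-0.26,"dy":-0.96,"dz":0,"wx":0,"wy":0,"wz":0,"claw":30}
    - {"dx":-0.26,"dy":-0.96,"dz":0,"wx":0,"wy":0,"wz":0,"claw":30}
    - {"dx":-0.26,"dy":-0.96,"dz":0,"wx":0,"wy":0,"wz":0,"claw":30}
    - {"dx":-0.26,"dy":-0.96,"dz":0,"wx":0,"wy":0,"wz":0,"claw":30}
    - {"dx":-0.26,"dy":-0.96,"dz":0,"wx":0,"wy":0,"wz":0,"claw":30}
    - {"dx":-0.26,"dy":-0.96,"dz":0,"wx":0,"wy":0,"wz":0,"claw":30}

```text
t: 23.7
ee_pos: [0.5733, -0.1451, 0.1576]
eef_rot: [-0.001, -0.041, 0.999, 0.0]
wrist_force: [0.7, 0.3, -1.9]
grip_width: 0.045
grasp_force: 62.0
```

>>> drive_tool:
  commands:
    - {"dx":-0.26,"dy":-0.96,"dz":0,"wx":0,"wy":0,"wz":0,"claw":30}
    - {"dx":-0.26,"dy":-0.96,"dz":0,"wx":0,"wy":0,"wz":0,"claw":30}
    - {"dx":-0.26,"dy":-0.96,"dz":0,"wx":0,"wy":0,"wz":0,"claw":30}
    - {"dx":-0.2,"dy":-0.7,"dz":0,"wx":0,"wy":0,"wz":0,"claw":30}
    - {"dx":0,"dy":0,"dz":0,"wx":0,"wy":0,"wz":0,"claw":30}
    - {"dx":0,"dy":0,"dz":0,"wx":0,"wy":0,"wz":0,"claw":30}

```text
t: 24.3
ee_pos: [0.6109, -0.2487, 0.1573]
eef_rot: [-0.001, -0.04, 0.999, 0.001]
wrist_force: [-0.2, 0.5, -0.5]
grip_width: 0.045
grasp_force: 62.0
```

```bash
python3 - <<'E'
from h import *
im,C=shot('wrist','w10')
to(617.8,-267.2,13,94.6)
for c in blobs(im,*COL['green']): print(c.min(0),c.max(0),rect(C,c,.006),rect(C,c,env.get_state()['ee_pos'][2]+.021))
E
```

```text
tcp [ 610.8 -248.1  157.6] yaw 94.7 | wz 0.02 dx -0.18 dy -0.65 dz 4.82
[204 248] [305 337] [ 744.2 -237.4  115.1  107.     4.3] [ 617.6 -247.8   47.7   44.3    4.3]
[203 143] [306 229] [ 621.9 -247.4  104.2   87.5  -85.4] [ 566.9 -251.9   43.2   36.3  -85.4]
```

View pics/w10.png

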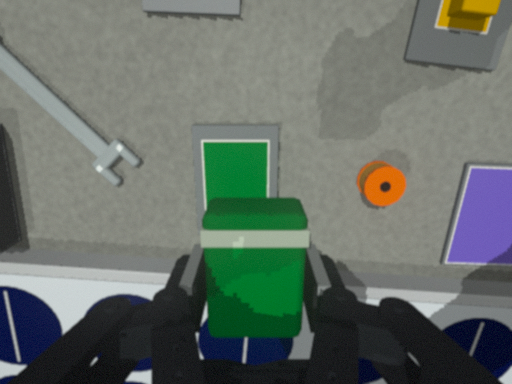

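The battery is held level at px (255,270), with its plate beneath at (238,170). Lowering onto the plate.

>>> drive_tool:
  commands:
    - {"dx":-0.21,"dy":-0.66,"dz":0.6,"wx":0,"wy":0,"wz":0.02,"claw":30}
    - {"dx":0,"dy":0,"dz":0.9,"wx":0,"wy":0,"wz":0,"claw":30}
    - {"dx":0,"dy":0,"dz":0.9,"wx":0,"wy":0,"wz":0,"claw":30}
    - {"dx":0,"dy":0,"dz":0.9,"wx":0,"wy":0,"wz":0,"claw":30}
    - {"dx":0,"dy":0,"dz":0.8,"wx":0,"wy":0,"wz":0,"claw":30}
    - {"dx":0,"dy":0,"dz":0.4,"wx":0,"wy":0,"wz":0,"claw":30}
    - {"dx":0,"dy":0,"dz":0.2,"wx":0,"wy":0,"wz":0,"claw":30}
    - {"dx":0,"dy":0,"dz":0,"wx":0,"wy":0,"wz":0,"claw":30}

```text
t: 25.15
ee_pos: [0.6194, -0.2675, 0.0175]
eef_rot: [-0.0, -0.04, 0.999, 0.0]
wrist_force: [-0.5, -0.2, -1.6]
grip_width: 0.0449
grasp_force: 62.0
```

```bash
python3 - <<'E'
from h import *
to(618.8,-267.2,11,94.6)
E
```

```text
tcp [ 619.4 -267.5   17.5] yaw 94.6 | wz -0.0 dx 0.02 dy 0.01 dz 0.22
```

>>> drive_tool:
  commands:
    - {"dx":0,"dy":0,"dz":0.1,"wx":0,"wy":0,"wz":0,"claw":30}
    - {"dx":0,"dy":0,"dz":0.05,"wx":0,"wy":0,"wz":0,"claw":30}

```text
t: 25.35
ee_pos: [0.6205, -0.2685, 0.0144]
eef_rot: [0.001, -0.04, 0.999, -0.001]
wrist_force: [-0.0, 0.6, -2.4]
grip_width: 0.045
grasp_force: 62.0
```

>>> drive_tool:
  commands:
    - {"dx":0,"dy":0,"dz":0.04,"wx":0,"wy":0,"wz":0,"claw":30}

```text
t: 25.45
ee_pos: [0.6202, -0.2685, 0.0128]
eef_rot: [0.001, -0.04, 0.999, -0.0]
wrist_force: [-0.3, 0.1, -1.7]
grip_width: 0.045
grasp_force: 62.0
```

>>> drive_tool:
  commands:
    - {"dx":0.04,"dy":0.03,"dz":0.03,"wx":0,"wy":0,"wz":0,"claw":30}
    - {"dx":0,"dy":0,"dz":0.03,"wx":0,"wy":0,"wz":0,"claw":30}

```text
t: 25.65
ee_pos: [0.6194, -0.2681, 0.012]
eef_rot: [0.001, -0.04, 0.999, -0.001]
wrist_force: [-2.3, 1.4, 12.1]
grip_width: 0.0449
grasp_force: 63.6
```

>>> drive_tool:
  commands:
    - {"dx":0,"dy":0,"dz":-0.05,"wx":0,"wy":0,"wz":0,"claw":30}
    - {"dx":0,"dy":0,"dz":0,"wx":0,"wy":0,"wz":0,"claw":55}
    - {"dx":0,"dy":0,"dz":0,"wx":0,"wy":0,"wz":0,"claw":70}
    - {"dx":0,"dy":0,"dz":0,"wx":0,"wy":0,"wz":0,"claw":85}
    - {"dx":0,"dy":0,"dz":-0.7,"wx":0,"wy":0,"wz":0,"claw":85}
    - {"dx":0,"dy":0,"dz":-1,"wx":0,"wy":0,"wz":0,"claw":85}
    - {"dx":0,"dy":0,"dz":-1,"wx":0,"wy":0,"wz":0,"claw":85}
    - {"dx":0,"dy":0,"dz":-1,"wx":0,"wy":0,"wz":0.72,"claw":85}

```text
t: 26.45
ee_pos: [0.6181, -0.2672, 0.1235]
eef_rot: [-0.0, -0.014, 1.0, 0.0]
wrist_force: [0.5, -0.7, -0.9]
grip_width: 0.0847
grasp_force: 0.0
```

>>> drive_tool:
  commands:
    - {"dx":0.16,"dy":0.5,"dz":-1,"wx":0,"wy":0,"wz":0,"claw":85}
    - {"dx":0.32,"dy":0.98,"dz":-0.3,"wx":0,"wy":0,"wz":0,"claw":85}
    - {"dx":0.32,"dy":0.98,"dz":0,"wx":0,"wy":0,"wz":0,"claw":85}
    - {"dx":0.32,"dy":0.98,"dz":0,"wx":0,"wy":0,"wz":0,"claw":85}
    - {"dx":0.32,"dy":0.98,"dz":0,"wx":0,"wy":0,"wz":0,"claw":85}
    - {"dx":0.32,"dy":0.98,"dz":0,"wx":0,"wy":0,"wz":0,"claw":85}
    - {"dx":0.32,"dy":0.98,"dz":0,"wx":0,"wy":0,"wz":0,"claw":85}
    - {"dx":0.32,"dy":0.98,"dz":0,"wx":0,"wy":0,"wz":0,"claw":85}

```text
t: 27.25
ee_pos: [0.5393, -0.0476, 0.1617]
eef_rot: [0.0, -0.015, 1.0, 0.0]
wrist_force: [0.7, 0.6, 0.7]
grip_width: 0.0849
grasp_force: 0.0
```

>>> drive_tool:
  commands:
    - {"dx":0.32,"dy":0.98,"dz":0,"wx":0,"wy":0,"wz":0,"claw":85}
    - {"dx":0.32,"dy":0.98,"dz":0,"wx":0,"wy":0,"wz":0,"claw":85}
    - {"dx":0.32,"dy":0.98,"dz":0,"wx":0,"wy":0,"wz":0,"claw":85}
    - {"dx":0.32,"dy":0.98,"dz":0,"wx":0,"wy":0,"wz":0,"claw":85}
    - {"dx":0.32,"dy":0.98,"dz":0,"wx":0,"wy":0,"wz":0,"claw":85}
    - {"dx":0.32,"dy":0.98,"dz":0,"wx":0,"wy":0,"wz":0,"claw":85}
    - {"dx":0.32,"dy":0.98,"dz":0,"wx":0,"wy":0,"wz":0,"claw":85}
    - {"dx":0.32,"dy":0.98,"dz":0,"wx":0,"wy":0,"wz":0,"claw":85}

```text
t: 28.05
ee_pos: [0.4557, 0.1852, 0.1618]
eef_rot: [0.0, -0.015, 1.0, 0.0]
wrist_force: [-0.4, 1.1, -0.3]
grip_width: 0.0848
grasp_force: 0.0
```

>>> drive_tool:
  commands:
    - {"dx":0.32,"dy":0.98,"dz":0,"wx":0,"wy":0,"wz":0,"claw":85}
    - {"dx":0.32,"dy":0.98,"dz":0,"wx":0,"wy":0,"wz":0,"claw":85}
    - {"dx":0.2,"dy":0.6,"dz":0,"wx":0,"wy":0,"wz":0,"claw":85}
    - {"dx":0,"dy":0,"dz":0,"wx":0,"wy":0,"wz":0,"claw":85}
    - {"dx":0,"dy":0,"dz":0,"wx":0,"wy":0,"wz":0,"claw":85}

```text
t: 28.55
ee_pos: [0.4287, 0.2601, 0.1616]
eef_rot: [0.0, -0.015, 1.0, -0.0]
wrist_force: [-0.2, 0.2, 0.2]
grip_width: 0.0848
grasp_force: 0.0
```

```bash
python3 - <<'E'
from h import *
im,C=shot('wrist','w11'); print(C[2])
for k,z in (('lilac',.034),('lilac',0),('black',.034),('black',0)):
    for c in blobs(im,*COL[k]): print(k,z,c.min(0),c.max(0),rect(C,c,z))
h=rgb2hsv(im); print(h[80:260:4,277].tolist())
to(418,294,12,91.7)
E
```

```text
[0.34531007 0.25812661 0.30482257]
lilac 0.034 [  0 303] [ 46 346] [581.3  13.4  77.9  39.7 -55.9]
lilac 0.034 [259 121] [327 219] [417.2 292.7  88.8  57.7   1.6]
lilac 0 [  0 303] [ 46 346] [611.  -17.3  87.7  44.6 -55.9]
lilac 0 [259 121] [327 219] [426.3 297.  100.   64.9   1.6]
black 0.034 [  0 257] [511 383] [582.8 265.2 575.8 160.9 -88.2]
black 0.034 [ 69 137] [150 232] [4.351e+02 1.329e+02 8.890e+01 6.570e+01 1.000e-01]
black 0 [  0 257] [511 383] [612.6 266.  648.1 181.1 -88.2]
black 0 [ 69 137] [150 232] [4.464e+02 1.172e+02 1.000e+02 7.400e+01 1.000e-01]
[[35, 17, 175], [37, 14, 168], [38, 16, 173], [39, 15, 172], [38, 17, 170], [36, 15, 169], [39, 11, 165], [41, 14, 150], [40, 15, 151], [47, 12, 150], [122, 43, 147], [126, 119, 189], [126, 113, 228], [126, 124, 209], [126, 117, 223], [125, 124, 216], [126, 115, 230], [126, 113, 231], [126, 114, 230], [126, 115, 231], [127, 118, 229], [126, 115, 229], [126, 116, 229], [126, 117, 229], [126, 116, 230], [126, 115, 230], [126, 116, 230], [127, 118, 229], [126, 117, 228], [126, 117, 229], [126, 121, 215], [126, 117, 151], [126, 118, 128], [125, 109, 150], [126, 114, 134], [124, 35, 124], [30, 9, 114], [50, 7, 111], [40, 7, 114], [50, 13, 114], [43, 16, 113], [40, 13, 115], [35, 14, 111], [39, 16, 111], [47, 16, 113]]
tcp [428.9 259.7 161.6] yaw 91.7 | wz -0.01 dx 0.33 dy 1.15 dz 4.99
```

>>> drive_tool:
  commands:
    - {"dx":0.35,"dy":1,"dz":0.3,"wx":0,"wy":0,"wz":0,"claw":85}
    - {"dx":0,"dy":0.11,"dz":0.7,"wx":0,"wy":0,"wz":0,"claw":85}
    - {"dx":0,"dy":0,"dz":0.9,"wx":0,"wy":0,"wz":0,"claw":85}
    - {"dx":0,"dy":0,"dz":0.9,"wx":0,"wy":0,"wz":0,"claw":85}
    - {"dx":0,"dy":0,"dz":0.9,"wx":0,"wy":0,"wz":0,"claw":85}
    - {"dx":0,"dy":0,"dz":0.7,"wx":0,"wy":0,"wz":0,"claw":85}
    - {"dx":0,"dy":0,"dz":0.4,"wx":0,"wy":0,"wz":0,"claw":85}
    - {"dx":0,"dy":0,"dz":0.2,"wx":0,"wy":0,"wz":0,"claw":85}

```text
t: 29.4
ee_pos: [0.4173, 0.2921, 0.0107]
eef_rot: [-0.001, -0.014, 1.0, -0.0]
wrist_force: [-0.5, -0.0, -0.4]
grip_width: 0.0851
grasp_force: 0.0
```

>>> drive_tool:
  commands:
    - {"dx":0,"dy":0,"dz":0,"wx":0,"wy":0,"wz":0,"claw":70}
    - {"dx":0,"dy":0,"dz":0,"wx":0,"wy":0,"wz":0,"claw":60}
    - {"dx":0,"dy":0,"dz":0,"wx":0,"wy":0,"wz":0,"claw":50}
    - {"dx":0,"dy":0,"dz":0,"wx":0,"wy":0,"wz":0,"claw":40}
    - {"dx":0,"dy":0,"dz":0,"wx":0,"wy":0,"wz":0,"claw":40}

```text
t: 29.9
ee_pos: [0.4183, 0.2934, 0.013]
eef_rot: [0.001, -0.015, 1.0, 0.0]
wrist_force: [-0.9, -2.6, 7.0]
grip_width: 0.0569
grasp_force: 64.9
```

>>> drive_tool:
  commands:
    - {"dx":0,"dy":0,"dz":-0.2,"wx":0,"wy":0,"wz":0,"claw":40}
    - {"dx":0,"dy":0,"dz":-0.6,"wx":0,"wy":0,"wz":0,"claw":40}
    - {"dx":0,"dy":0,"dz":-0.9,"wx":0,"wy":0,"wz":0,"claw":40}
    - {"dx":0,"dy":0,"dz":-0.9,"wx":0,"wy":0,"wz":0,"claw":40}
    - {"dx":0,"dy":0,"dz":-0.9,"wx":0,"wy":0,"wz":0,"claw":40}
    - {"dx":0,"dy":0,"dz":-0.6,"wx":0,"wy":0,"wz":0,"claw":40}
    - {"dx":0,"dy":0,"dz":0,"wx":0,"wy":0,"wz":0,"claw":40}

```text
t: 30.6
ee_pos: [0.419, 0.2942, 0.1375]
eef_rot: [0.002, -0.015, 1.0, 0.001]
wrist_force: [0.9, 0.0, -0.7]
grip_width: 0.0566
grasp_force: 64.4
```

```bash
python3 - <<'E'
from h import *
to(634,-6.5,120,92.5)
E
```

```text
tcp [419.  294.2 137.5] yaw 91.7 | wz -0.2 dx -6.72 dy -10.32 dz 0.58
```

>>> drive_tool:
  commands:
    - {"dx":-0.3,"dy":-0.5,"dz":0,"wx":0,"wy":0,"wz":-0.2,"claw":40}
    - {"dx":-0.6,"dy":-0.92,"dz":0,"wx":0,"wy":0,"wz":0,"claw":40}
    - {"dx":-0.6,"dy":-0.92,"dz":0,"wx":0,"wy":0,"wz":0,"claw":40}
    - {"dx":-0.6,"dy":-0.92,"dz":0,"wx":0,"wy":0,"wz":0,"claw":40}
    - {"dx":-0.6,"dy":-0.92,"dz":0,"wx":0,"wy":0,"wz":0,"claw":40}
    - {"dx":-0.6,"dy":-0.92,"dz":0,"wx":0,"wy":0,"wz":0,"claw":40}
    - {"dx":-0.6,"dy":-0.92,"dz":0,"wx":0,"wy":0,"wz":0,"claw":40}
    - {"dx":-0.6,"dy":-0.92,"dz":0,"wx":0,"wy":0,"wz":0,"claw":40}

```text
t: 31.4
ee_pos: [0.5607, 0.0897, 0.1332]
eef_rot: [-0.001, -0.022, 1.0, 0.0]
wrist_force: [0.7, 0.0, -1.7]
grip_width: 0.0562
grasp_force: 64.4
```

>>> drive_tool:
  commands:
    - {"dx":-0.6,"dy":-0.92,"dz":0,"wx":0,"wy":0,"wz":0,"claw":40}
    - {"dx":-0.6,"dy":-0.92,"dz":0,"wx":0,"wy":0,"wz":0,"claw":40}
    - {"dx":-0.6,"dy":-0.92,"dz":0,"wx":0,"wy":0,"wz":0,"claw":40}
    - {"dx":-0.4,"dy":-0.62,"dz":0,"wx":0,"wy":0,"wz":0,"claw":40}
    - {"dx":0,"dy":0,"dz":0,"wx":0,"wy":0,"wz":0,"claw":40}
    - {"dx":0,"dy":0,"dz":0,"wx":0,"wy":0,"wz":0,"claw":40}

```text
t: 32.0
ee_pos: [0.6304, -0.0077, 0.1331]
eef_rot: [-0.001, -0.021, 1.0, 0.0]
wrist_force: [-0.2, -0.3, -1.5]
grip_width: 0.0569
grasp_force: 64.4
```

```bash
python3 - <<'E'
from h import *
im,C=shot('wrist','w12')
to(634,-6.5,20,92.5)
z=env.get_state()['ee_pos'][2]
for c in blobs(im,*COL['lilac']): print(c.min(0),c.max(0),rect(C,c,.006),rect(C,c,z+.022))
E
```

```text
tcp [630.1  -7.1 133.3] yaw 92.5 | wz -0.0 dx -0.13 dy 0.01 dz 3.78
[186 132] [323 364] [709.9  -3.1 251.6 128.9   2.4] [620.2  -7.4 112.7  57.7   2.4]
```

>>> drive_tool:
  commands:
    - {"dx":-0.1,"dy":0.02,"dz":0.5,"wx":0,"wy":0,"wz":0,"claw":40}
    - {"dx":0,"dy":0,"dz":0.9,"wx":0,"wy":0,"wz":0,"claw":40}
    - {"dx":0,"dy":0,"dz":0.9,"wx":0,"wy":0,"wz":0,"claw":40}
    - {"dx":0,"dy":0,"dz":0.7,"wx":0,"wy":0,"wz":0,"claw":40}
    - {"dx":0,"dy":0,"dz":0.4,"wx":0,"wy":0,"wz":0,"claw":40}
    - {"dx":0,"dy":0,"dz":0.3,"wx":0,"wy":0,"wz":0,"claw":40}
    - {"dx":0,"dy":0,"dz":0,"wx":0,"wy":0,"wz":0,"claw":40}

```text
t: 32.75
ee_pos: [0.6334, -0.0063, 0.0225]
eef_rot: [-0.001, -0.022, 1.0, 0.0]
wrist_force: [-0.8, 0.9, -1.0]
grip_width: 0.0566
grasp_force: 64.4
```

>>> drive_tool:
  commands:
    - {"dx":0,"dy":0,"dz":0.05,"wx":0,"wy":0,"wz":0,"claw":40}

```text
t: 32.85
ee_pos: [0.635, -0.0068, 0.0229]
eef_rot: [0.001, -0.022, 1.0, -0.0]
wrist_force: [0.1, -0.1, -2.5]
grip_width: 0.0566
grasp_force: 64.4
```

>>> drive_tool:
  commands:
    - {"dx":0.03,"dy":0,"dz":0.08,"wx":0,"wy":0,"wz":0,"claw":40}
    - {"dx":0,"dy":0,"dz":0,"wx":0,"wy":0,"wz":0,"claw":40}

```text
t: 33.05
ee_pos: [0.6337, -0.007, 0.0203]
eef_rot: [0.0, -0.022, 1.0, -0.0]
wrist_force: [-0.4, 0.3, -1.1]
grip_width: 0.0569
grasp_force: 64.4
```

>>> drive_tool:
  commands:
    - {"dx":0,"dy":0,"dz":0.05,"wx":0,"wy":0,"wz":0,"claw":40}

```text
t: 33.15
ee_pos: [0.6339, -0.007, 0.019]
eef_rot: [0.001, -0.022, 1.0, -0.0]
wrist_force: [0.1, -0.5, 5.4]
grip_width: 0.0563
grasp_force: 65.5
```

>>> drive_tool:
  commands:
    - {"dx":0,"dy":0,"dz":-0.02,"wx":0,"wy":0,"wz":0,"claw":40}
    - {"dx":0,"dy":0,"dz":0,"wx":0,"wy":0,"wz":0,"claw":65}
    - {"dx":0,"dy":0,"dz":0,"wx":0,"wy":0,"wz":0,"claw":75}
    - {"dx":0,"dy":0,"dz":0,"wx":0,"wy":0,"wz":0,"claw":85}
    - {"dx":0,"dy":0,"dz":-0.7,"wx":0,"wy":0,"wz":0,"claw":85}
    - {"dx":0,"dy":0,"dz":-1,"wx":0,"wy":0,"wz":0,"claw":85}
    - {"dx":0,"dy":0,"dz":-1,"wx":0,"wy":0,"wz":0,"claw":85}
    - {"dx":0,"dy":0,"dz":-1,"wx":0,"wy":0,"wz":0.6,"claw":85}

```text
t: 33.95
ee_pos: [0.6333, -0.0069, 0.131]
eef_rot: [-0.0, -0.0, 1.0, -0.0]
wrist_force: [1.7, -0.6, -0.2]
grip_width: 0.0848
grasp_force: 0.0
```

>>> drive_tool:
  commands:
    - {"dx":0.5,"dy":0.3,"dz":-1,"wx":0,"wy":0,"wz":0,"claw":85}
    - {"dx":0.9,"dy":0.6,"dz":-0.3,"wx":0,"wy":0,"wz":0,"claw":85}
    - {"dx":0.9,"dy":0.6,"dz":0,"wx":0,"wy":0,"wz":0,"claw":85}
    - {"dx":0.9,"dy":0.6,"dz":0,"wx":0,"wy":0,"wz":0,"claw":85}
    - {"dx":0.9,"dy":0.7,"dz":0,"wx":0,"wy":0,"wz":0,"claw":85}
    - {"dx":0.9,"dy":0.7,"dz":0,"wx":0,"wy":0,"wz":0,"claw":85}
    - {"dx":0.9,"dy":0.6,"dz":0,"wx":0,"wy":0,"wz":0,"claw":85}
    - {"dx":0.6,"dy":0.4,"dz":0,"wx":0,"wy":0,"wz":0,"claw":85}

```text
t: 34.75
ee_pos: [0.4361, 0.1288, 0.1689]
eef_rot: [-0.0, -0.001, 1.0, 0.0]
wrist_force: [0.9, -0.7, 0.2]
grip_width: 0.0851
grasp_force: 0.0
```

>>> drive_tool:
  commands:
    - {"dx":0,"dy":0,"dz":0,"wx":0,"wy":0,"wz":0,"claw":85}
    - {"dx":0,"dy":0,"dz":0,"wx":0,"wy":0,"wz":0,"claw":85}

```text
t: 34.95
ee_pos: [0.4388, 0.1279, 0.1693]
eef_rot: [0.001, -0.001, 1.0, -0.0]
wrist_force: [0.4, -0.1, 0.4]
grip_width: 0.085
grasp_force: 0.0
```

```bash
python3 - <<'E'
from h import *
im,C=shot('wrist','w13'); print(C[2])
for lo,hi,z in (((0,0,0),(180,255,50),.034),((0,0,22),(180,255,60),.034),((0,0,22),(180,255,60),.034),((0,120,80),(10,255,255),.015),((150,50,80),(178,255,255),.0)):
    for c in blobs(im,lo,hi): print(lo,c.min(0),c.max(0),rect(C,c,z))
to(440,129,12,90)
E
```

```text
[0.35514536 0.12823098 0.31239818]
(0, 0, 0) [  0 257] [511 383] [600.2 128.8 593.  165.8 -89.8]
(0, 0, 0) [ 15 174] [ 25 182] [435.9 -85.3   9.2   7.1  83.3]
(0, 0, 0) [222 132] [285 223] [4.373e+02 1.273e+02 8.620e+01 5.550e+01 2.000e-01]
(0, 0, 22) [  0 256] [511 383] [599.6 128.8 593.  166.9 -89.8]
(0, 0, 22) [222 130] [285 223] [4.365e+02 1.273e+02 8.790e+01 5.650e+01 1.000e-01]
(0, 0, 22) [  0 256] [511 383] [599.6 128.8 593.  166.9 -89.8]
(0, 0, 22) [222 130] [285 223] [4.365e+02 1.273e+02 8.790e+01 5.650e+01 1.000e-01]
(0, 120, 80) [ 17 183] [ 28 192] [ 451.3 -100.2   10.3    9.3  -89.9]
(0, 120, 80) [164  25] [197 146] [359.1  62.9 101.9  26.1  -0.7]
(150, 50, 80) [255   0] [374  91] [307.6 179.2  91.2  65.5 -33.2]
tcp [439.3 127.6 169.3] yaw 90.1 | wz 0.02 dx -0.02 dy 0.05 dz 5.24
```

View pics/w13.png

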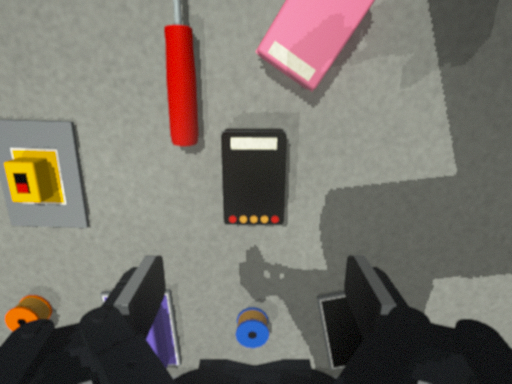

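The controller is at px (254,177). The screwdriver handle's end at (183,145) and the pink box at (315,40) are clear of the finger paths. Gripping it across its short side.

>>> drive_tool:
  commands:
    - {"dx":0.05,"dy":0,"dz":0.6,"wx":0,"wy":0,"wz":0.02,"claw":85}
    - {"dx":0,"dy":0,"dz":0.9,"wx":0,"wy":0,"wz":0,"claw":85}
    - {"dx":0,"dy":0,"dz":0.9,"wx":0,"wy":0,"wz":0,"claw":85}
    - {"dx":0,"dy":0,"dz":0.9,"wx":0,"wy":0,"wz":0,"claw":85}
    - {"dx":0,"dy":0,"dz":0.9,"wx":0,"wy":0,"wz":0,"claw":85}
    - {"dx":0,"dy":0,"dz":0.6,"wx":0,"wy":0,"wz":0,"claw":85}
    - {"dx":0,"dy":0,"dz":0.3,"wx":0,"wy":0,"wz":0,"claw":85}
    - {"dx":0,"dy":0,"dz":0.15,"wx":0,"wy":0,"wz":0,"claw":85}

```text
t: 35.8
ee_pos: [0.4372, 0.1273, 0.0106]
eef_rot: [-0.0, 0.001, 1.0, -0.0]
wrist_force: [-0.4, 0.0, -0.3]
grip_width: 0.0845
grasp_force: 0.0
```

>>> drive_tool:
  commands:
    - {"dx":0,"dy":0,"dz":0,"wx":0,"wy":0,"wz":0,"claw":70}
    - {"dx":0,"dy":0,"dz":0,"wx":0,"wy":0,"wz":0,"claw":60}
    - {"dx":0,"dy":0,"dz":0,"wx":0,"wy":0,"wz":0,"claw":50}
    - {"dx":0,"dy":0,"dz":0,"wx":0,"wy":0,"wz":0,"claw":40}
    - {"dx":0,"dy":0,"dz":0,"wx":0,"wy":0,"wz":0,"claw":40}

```text
t: 36.3
ee_pos: [0.4377, 0.1276, 0.0125]
eef_rot: [0.001, 0.0, 1.0, -0.0]
wrist_force: [-1.6, -1.0, 5.8]
grip_width: 0.0566
grasp_force: 65.2
```

>>> drive_tool:
  commands:
    - {"dx":0,"dy":0,"dz":-0.2,"wx":0,"wy":0,"wz":0,"claw":40}
    - {"dx":0,"dy":0,"dz":-0.6,"wx":0,"wy":0,"wz":0,"claw":40}
    - {"dx":0,"dy":0,"dz":-0.9,"wx":0,"wy":0,"wz":0,"claw":40}
    - {"dx":0,"dy":0,"dz":-0.9,"wx":0,"wy":0,"wz":-0.8,"claw":40}
    - {"dx":0,"dy":0,"dz":-0.9,"wx":0,"wy":0,"wz":-0.8,"claw":40}
    - {"dx":0,"dy":0,"dz":-0.4,"wx":0,"wy":0,"wz":-0.8,"claw":40}
    - {"dx":0,"dy":0,"dz":0,"wx":0,"wy":0,"wz":-0.7,"claw":40}
    - {"dx":0,"dy":0,"dz":0,"wx":0,"wy":0,"wz":0,"claw":40}

```text
t: 37.1
ee_pos: [0.4367, 0.128, 0.1292]
eef_rot: [0.001, -0.108, 0.994, 0.0]
wrist_force: [0.3, -0.3, -3.6]
grip_width: 0.0565
grasp_force: 65.0
```

```bash
python3 - <<'E'
from h import *
to(631.6,250.4,20,102.4)
E
```

```text
tcp [436.7 128.  129.2] yaw 102.4 | wz 0.0 dx -7.22 dy 2.59 dz 3.64
```

>>> drive_tool:
  commands:
    - {"dx":-0.5,"dy":0.18,"dz":0,"wx":0,"wy":0,"wz":0,"claw":40}
    - {"dx":-0.96,"dy":0.34,"dz":0,"wx":0,"wy":0,"wz":0,"claw":40}
    - {"dx":-0.96,"dy":0.34,"dz":0,"wx":0,"wy":0,"wz":0,"claw":40}
    - {"dx":-0.96,"dy":0.35,"dz":0,"wx":0,"wy":0,"wz":0,"claw":40}
    - {"dx":-0.96,"dy":0.35,"dz":0,"wx":0,"wy":0,"wz":0,"claw":40}
    - {"dx":-0.96,"dy":0.35,"dz":0,"wx":0,"wy":0,"wz":0,"claw":40}
    - {"dx":-0.96,"dy":0.35,"dz":0,"wx":0,"wy":0,"wz":0,"claw":40}
    - {"dx":-0.96,"dy":0.33,"dz":0,"wx":0,"wy":0,"wz":0,"claw":40}

```text
t: 37.9
ee_pos: [0.6316, 0.2509, 0.1274]
eef_rot: [-0.001, -0.108, 0.994, -0.0]
wrist_force: [0.1, -0.3, -3.4]
grip_width: 0.0565
grasp_force: 64.9
```

>>> drive_tool:
  commands:
    - {"dx":0,"dy":0,"dz":0.2,"wx":0,"wy":0,"wz":0,"claw":40}
    - {"dx":0,"dy":0,"dz":0.6,"wx":0,"wy":0,"wz":0,"claw":40}
    - {"dx":0,"dy":0,"dz":0.8,"wx":0,"wy":0,"wz":0,"claw":40}
    - {"dx":0,"dy":0,"dz":0.8,"wx":0,"wy":0,"wz":0,"claw":40}
    - {"dx":0,"dy":0,"dz":0.5,"wx":0,"wy":0,"wz":0,"claw":40}
    - {"dx":0,"dy":0,"dz":0.3,"wx":0,"wy":0,"wz":0,"claw":40}
    - {"dx":0,"dy":0,"dz":0.2,"wx":0,"wy":0,"wz":0,"claw":40}
    - {"dx":0,"dy":0,"dz":0,"wx":0,"wy":0,"wz":0,"claw":40}

```text
t: 38.7
ee_pos: [0.6314, 0.2501, 0.0261]
eef_rot: [-0.0, -0.108, 0.994, -0.0]
wrist_force: [-0.2, -0.4, -3.7]
grip_width: 0.0566
grasp_force: 64.9
```

```bash
python3 - <<'E'
from h import *
to(631.5,250.3,19,102.5)
E
```

```text
tcp [631.4 250.1  26.1] yaw 102.4 | wz -0.03 dx -0.01 dy 0.01 dz 0.24
```

>>> drive_tool:
  commands:
    - {"dx":0,"dy":0,"dz":0.12,"wx":0,"wy":0,"wz":-0.03,"claw":40}
    - {"dx":0,"dy":0,"dz":0.06,"wx":0,"wy":0,"wz":0,"claw":40}

```text
t: 38.9
ee_pos: [0.6323, 0.2504, 0.0218]
eef_rot: [0.001, -0.109, 0.994, 0.0]
wrist_force: [-0.1, 0.4, -3.5]
grip_width: 0.0568
grasp_force: 65.0
```

>>> drive_tool:
  commands:
    - {"dx":0,"dy":0,"dz":0.05,"wx":0,"wy":0,"wz":0,"claw":40}

```text
t: 39.0
ee_pos: [0.632, 0.2503, 0.02]
eef_rot: [0.001, -0.109, 0.994, 0.0]
wrist_force: [-0.3, 0.2, -2.7]
grip_width: 0.0563
grasp_force: 65.0
```

>>> drive_tool:
  commands:
    - {"dx":0,"dy":0,"dz":0.05,"wx":0,"wy":0,"wz":0,"claw":40}
    - {"dx":0,"dy":0,"dz":0.03,"wx":0,"wy":0,"wz":0,"claw":40}

```text
t: 39.2
ee_pos: [0.6319, 0.2503, 0.0186]
eef_rot: [0.0, -0.109, 0.994, -0.0]
wrist_force: [-5.0, -0.9, 10.4]
grip_width: 0.0569
grasp_force: 66.5
```

>>> drive_tool:
  commands:
    - {"dx":0,"dy":0,"dz":-0.04,"wx":0,"wy":0,"wz":0,"claw":40}
    - {"dx":0,"dy":0,"dz":0,"wx":0,"wy":0,"wz":0,"claw":65}
    - {"dx":0,"dy":0,"dz":0,"wx":0,"wy":0,"wz":0,"claw":75}
    - {"dx":0,"dy":0,"dz":0,"wx":0,"wy":0,"wz":0,"claw":85}
    - {"dx":0,"dy":0,"dz":-0.7,"wx":0,"wy":0,"wz":0,"claw":85}
    - {"dx":0,"dy":0,"dz":-1,"wx":0,"wy":0,"wz":0,"claw":85}
    - {"dx":0,"dy":0,"dz":-1,"wx":0,"wy":0,"wz":0,"claw":85}
    - {"dx":0,"dy":0,"dz":-1,"wx":0,"wy":0,"wz":0,"claw":85}

```text
t: 40.0
ee_pos: [0.6316, 0.2502, 0.1304]
eef_rot: [-0.0, -0.109, 0.994, -0.0]
wrist_force: [0.1, -0.4, -0.1]
grip_width: 0.0852
grasp_force: 0.0
```

>>> drive_tool:
  commands:
    - {"dx":0,"dy":0,"dz":-1,"wx":0,"wy":0,"wz":1,"claw":85}
    - {"dx":0,"dy":0,"dz":-1,"wx":0,"wy":0,"wz":1,"claw":85}
    - {"dx":0,"dy":0,"dz":0,"wx":0,"wy":0,"wz":1,"claw":85}
    - {"dx":0,"dy":0,"dz":0,"wx":0,"wy":0,"wz":0,"claw":85}
    - {"dx":0,"dy":0,"dz":0,"wx":0,"wy":0,"wz":0,"claw":85}

```text
t: 40.5
ee_pos: [0.6312, 0.25, 0.1887]
eef_rot: [-0.001, -0.005, 1.0, -0.0]
wrist_force: [-0.3, 0.1, 0.2]
grip_width: 0.0852
grasp_force: 0.0
```

```bash
python3 - <<'E'
from h import *
im,C=shot('wrist','v1'); to(600,0,190,90)
E
```

```text
tcp [630.9 250.  188.3] yaw 90.6 | wz 0.15 dx 1.03 dy -8.33 dz -0.06
```

>>> drive_tool:
  commands:
    - {"dx":0.1,"dy":-1,"dz":0,"wx":0,"wy":0,"wz":0,"claw":85}
    - {"dx":0.1,"dy":-1,"dz":0,"wx":0,"wy":0,"wz":0,"claw":85}
    - {"dx":0.1,"dy":-1,"dz":0,"wx":0,"wy":0,"wz":0,"claw":85}
    - {"dx":0.1,"dy":-1,"dz":0,"wx":0,"wy":0,"wz":0,"claw":85}
    - {"dx":0.1,"dy":-1,"dz":0,"wx":0,"wy":0,"wz":0,"claw":85}
    - {"dx":0.1,"dy":-1,"dz":0,"wx":0,"wy":0,"wz":0,"claw":85}
    - {"dx":0.1,"dy":-1,"dz":0,"wx":0,"wy":0,"wz":0,"claw":85}
    - {"dx":0.1,"dy":-1,"dz":0,"wx":0,"wy":0,"wz":0,"claw":85}

```text
t: 41.35
ee_pos: [0.6089, 0.0089, 0.1882]
eef_rot: [-0.001, -0.005, 1.0, 0.0]
wrist_force: [-0.1, -0.2, 0.5]
grip_width: 0.0849
grasp_force: 0.0
```

>>> drive_tool:
  commands:
    - {"dx":0,"dy":0,"dz":0,"wx":0,"wy":0,"wz":0,"claw":85}
    - {"dx":0,"dy":0,"dz":0,"wx":0,"wy":0,"wz":0,"claw":85}

```text
t: 41.55
ee_pos: [0.6093, 0.0095, 0.1885]
eef_rot: [-0.001, -0.004, 1.0, 0.0]
wrist_force: [-0.1, 0.4, 0.7]
grip_width: 0.0849
grasp_force: 0.0
```

```bash
python3 - <<'E'
from h import *
im,C=shot('wrist','v2'); to(560,-180,190,90)
E
```

```text
tcp [609.4  10.2 188.6] yaw 90.5 | wz 0.13 dx 1.65 dy -6.34 dz -0.05
```

>>> drive_tool:
  commands:
    - {"dx":0.1,"dy":-1,"dz":0,"wx":0,"wy":0,"wz":0,"claw":85}
    - {"dx":0.1,"dy":-1,"dz":0,"wx":0,"wy":0,"wz":0,"claw":85}
    - {"dx":0.1,"dy":-1,"dz":0,"wx":0,"wy":0,"wz":0,"claw":85}
    - {"dx":0.1,"dy":-1,"dz":0,"wx":0,"wy":0,"wz":0,"claw":85}
    - {"dx":0.1,"dy":-1,"dz":0,"wx":0,"wy":0,"wz":0,"claw":85}
    - {"dx":0.1,"dy":-1,"dz":0,"wx":0,"wy":0,"wz":0,"claw":85}
    - {"dx":0.1,"dy":-1,"dz":0,"wx":0,"wy":0,"wz":0,"claw":85}
    - {"dx":0.1,"dy":-1,"dz":0,"wx":0,"wy":0,"wz":0,"claw":85}

```text
t: 42.4
ee_pos: [0.5882, -0.2299, 0.1889]
eef_rot: [-0.0, -0.006, 1.0, 0.0]
wrist_force: [0.3, -0.4, 1.1]
grip_width: 0.0849
grasp_force: 0.0
```

>>> drive_tool:
  commands:
    - {"dx":0,"dy":0,"dz":0,"wx":0,"wy":0,"wz":0,"claw":85}
    - {"dx":0,"dy":0,"dz":0,"wx":0,"wy":0,"wz":0,"claw":85}

```text
t: 42.6
ee_pos: [0.5881, -0.2295, 0.1888]
eef_rot: [-0.0, -0.005, 1.0, 0.0]
wrist_force: [0.4, -0.2, 0.2]
grip_width: 0.0851
grasp_force: 0.0
```

```bash
python3 - <<'E'
from h import *
im,C=shot('wrist','v3'); to(450,-200,190,90)
E
```

```text
tcp [ 588.1 -228.9  188.8] yaw 90.6 | wz 0.15 dx 4.6 dy 0.96 dz -0.04
```

>>> drive_tool:
  commands:
    - {"dx":1,"dy":0,"dz":0,"wx":0,"wy":0,"wz":0,"claw":85}
    - {"dx":1,"dy":0,"dz":0,"wx":0,"wy":0,"wz":0,"claw":85}
    - {"dx":1,"dy":0,"dz":0,"wx":0,"wy":0,"wz":0,"claw":85}
    - {"dx":1,"dy":0,"dz":0,"wx":0,"wy":0,"wz":0,"claw":85}
    - {"dx":0,"dy":0,"dz":0,"wx":0,"wy":0,"wz":0,"claw":85}
    - {"dx":0,"dy":0,"dz":0,"wx":0,"wy":0,"wz":0,"claw":85}

```text
t: 43.25
ee_pos: [0.4684, -0.2303, 0.1897]
eef_rot: [0.001, -0.005, 1.0, -0.0]
wrist_force: [0.8, 0.3, 0.2]
grip_width: 0.0851
grasp_force: 0.0
```

```bash
python3 - <<'E'
from h import *
im,C=shot('wrist','v4'); to(450,-200,190,90)
v=[cv2.imread(f'pics/v{i}.png')[60:300] for i in (1,2,3,4)]
cv2.imwrite('pics/final.png',cv2.resize(np.vstack([np.hstack(v[:2]),np.hstack(v[2:])]),(800,375),interpolation=cv2.INTER_AREA))
E
```

```text
tcp [ 469.1 -230.7  189.7] yaw 90.6 | wz 0.15 dx 0.64 dy 1.02 dz -0.01
```

View pics/final.png

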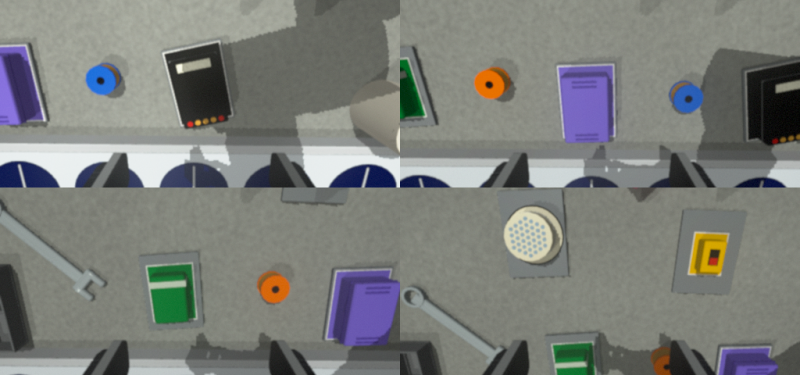

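The mosaic shows all five parts upright, each on its own plate: black at (198,83), lilac at (586,103), battery at (172,295), LED head at (530,235), switch at (711,255). I'll check the centring in numbers.

```bash
python3 - <<'E'
from h import *
T={1:(.6309,.2500,.1883),2:(.6094,.0102,.1886),3:(.5881,-.2289,.1888),4:(.4691,-.2307,.1897)}
s=env.get_state()
a=np.radians(90.55); M=np.array([[-np.sin(a),np.cos(a),0],[np.cos(a),np.sin(a),0],[0,0,-1]]).T; q=R.from_matrix(M).as_quat(); q=np.r_[q[3],q[:3]]
J=dict(black=(1,.040,631.5,250.3,12.5,88,58),lilac=(2,.040,634,-6.5,2.5,88,58),green=(3,.032,617.8,-267.2,4.6,66,46),round=(4,.032,420.3,-314,0,58,58),yellow=(4,.028,442.2,-87.8,-1.8,40,28))
tiles=[]
for k,(i,zt,px,py,yw,L,W) in J.items():
    im=cv2.imread(f'pics/v{i}.png'); C=cam('wrist',dict(eef_rot=q,ee_pos=np.array(T[i])))
    K,Rm,p=C
    # rectify onto the top plane, plate axes, 4 px/mm, 140x100 mm; u along plate x, v along plate y
    t=np.radians(yw); ex=np.array([np.cos(t),np.sin(t)]); ey=np.array([-np.sin(t),np.cos(t)])
    g=np.mgrid[-45:45.01:.5,-65:65.01:.5]; XY=np.array([px,py])+g[1][...,None]*ex+g[0][...,None]*ey
    def rec(z):
        w=np.concatenate([XY/1000,np.full(XY.shape[:2]+(1,),z)],-1); c=(w-p)@Rm; u=c@K.T; u=u/u[...,2:]
        return cv2.remap(im,u[...,0].astype(np.float32),u[...,1].astype(np.float32),cv2.INTER_LINEAR)
    top=cv2.GaussianBlur(rec(zt),(3,3),0).astype(float); 
    # edge profiles: mean gradient over central strip, search within 6 mm of nominal
    out=[]
    for ax,H in ((0,L/2),(1,W/2)):
        pr=top[74:107].mean(0) if ax==0 else top[:,114:147].mean(1)
        co=np.arange(len(pr))*.5-(65 if ax==0 else 45); gr=np.r_[0,0,np.abs(pr[4:]-pr[:-4]).sum(1),0,0]
        for sg in (-1,1):
            m=np.abs(co-sg*H)<6; o=co[m][gr[m].argmax()]-sg*H; out+= [(float(o),int(gr[m].max()))]
    print(k,'x-,x+,y-,y+ edge offsets mm (strength):',out,'cam',(p[:2]*1000-[px,py]).round())
E
```

```text
black x-,x+,y-,y+ edge offsets mm (strength): [(5.0, 237), (0.5, 97), (-1.0, 359), (4.5, 177)] cam [-84.  -1.]
lilac x-,x+,y-,y+ edge offsets mm (strength): [(1.0, 78), (0.0, 58), (0.0, 142), (5.0, 176)] cam [-108.   16.]
green x-,x+,y-,y+ edge offsets mm (strength): [(1.5, 28), (0.5, 85), (1.0, 231), (-1.0, 34)] cam [-113.   38.]
round x-,x+,y-,y+ edge offsets mm (strength): [(-5.0, 163), (-0.5, 168), (-1.0, 156), (-2.0, 231)] cam [-35.  83.]
yellow x-,x+,y-,y+ edge offsets mm (strength): [(1.5, 70), (1.0, 102), (5.5, 105), (-2.5, 176)] cam [ -57. -143.]
```

```bash
python3 - <<'E'
from h import *
a=np.radians(-1.65); M=np.array([[-np.sin(a),np.cos(a),0],[np.cos(a),np.sin(a),0],[0,0,-1]]).T; q=R.from_matrix(M).as_quat(); q=np.r_[q[3],q[:3]]
C=cam('wrist',dict(eef_rot=q,ee_pos=np.array([.4267,-.0702,.1683])))
im=cv2.imread('pics/w8.png')[:,:,::-1].copy(); print(C[2])
for c in blobs(im,*COL['yellow']): print(c.min(0),c.max(0),rect(C,c,.006))
# dark/red rocker on top (centre of switch)
K,Rm,p=C
def pix(x,y,z):
    c=(np.array([x,y,z])/1000-p)@Rm; return (K@c/c[2])[:2].round(1)
print('nominal top centre',pix(442.2,-87.8,28))
for lo,hi in (((0,0,0),(180,255,45)),((0,150,60),(10,255,255))):
    for c in blobs(im,lo,hi,15): 
        if c[:,1].max()<260: print(c.min(0),c.max(0),c.mean(0).round(1),rect(C,c,.028))
E
```

```text
[0.4295806  0.01316049 0.31149383]
[244 167] [297 207] [442.3 -85.   52.8  42.3  -1.7]
nominal top centre [271.3 197.3]
[271 190] [281 199] [275.9 194.5] [446.6 -85.1   9.5   9.   -1.7]
[103   2] [227  36] [166.7  19.3] [359.9  64.1  98.4  23.8  -0.6]
```

```bash
python3 -c "
from station import env
print(env.finish_job())"
```

```text
the job is handed in; nothing more can be done
None
```

I handed the job in at about 43 s of robot time: all five parts are upright on their own plates, and the image checks put each within about 1–3 mm of centre, the switch being the least certain.

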